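# Load and arm the egg cooker

### The arm

A 7-joint arm with a two-finger parallel gripper is mounted at the origin on the work surface. World frame = base frame: x ahead of the robot, y to its left, z up, the work surface at z = 0. Lengths are in m, angles in rad, forces in N, time in s.
With the tool pointing down it reaches from about 0.35 to 0.9 m from the base axis. Payload 7.2 kg.
Tool frame: the origin (TCP) lies between the finger pads; the fingertips stand 17 mm ahead of it and the grasp point (between the pads) lies 2 mm behind it; y points along the fingers, x is the direction in which the jaws open and shut, and the axes are right-handed (so a half turn about y gives the same grasp; the last joint's range is limited). The gripper opens to 88 mm and grips with 3 to 60 N. Pads are 20 mm wide; open, the fingers measure 115 mm over their backs; the gripper's body (75 mm by 178 mm) begins 61 mm behind the grasp point.
Start: joints at [-1.194, 0.411, -0.013, 1.596, 0.006, 1.134, -0.082], TCP at [0.269, 0.564, 0.24] pointing down, gripper open.
Joint ranges: [-2.95, 2.95], [-0.29, 1.99], [-1.47, 1.44], [0.14, 2.54], [-1.03, 4.17], [0.13, 1.85], [-2.86, 2.86]. Speed limits (rad/s): [2.39, 2.39, 3.01, 3.01, 3.14, 3.14, 3.14].

### API

Orientations are given as a unit quaternion [x, y, z, w].
In Python, from rig import bot, capture, camera_info gives the robot as it stands.
- The arm moves only by the tool apply_moves, never from a script. Its argument "rows" is one flat list of numbers, 7 for each row, row after row: the finger opening in m, from 0 to 0.0878, then the shift along the world's x, y, z in m, then the turn, a rotation vector about the world's x, y, z in degrees. A call has 1 to 12 rows; each row shifts and turns the commanded pose from where the row before left it; what a row does not reach is not made up. A row lasts 1/12 s, in which the tool goes at most 41.7 mm and 7.16 degrees, less where a joint would pass 70% of its speed; a pose out of reach is approached as far as the arm can. A call is refused whole if a number of a shift passes 0.0417 or a number of a turn 7.16, either way. A call with a gripper value outside its range is refused whole. The fingers move at their own pace and stop on an object; "grip_force" is the grip in N (left out, the last holds). Time passes only in rows, so rows that do not move let the fingers close. It gives the time, the measured TCP pose, the force and the opening at its end, in the units of the state.
- bot.state(): the state, without advancing time (a new reading comes with each control period).
- capture(name): name is "scene" or "top"; returns (picture, depth): 480x640x3 uint8, blue, green, red; 480x640 float32, m along the optical axis (not along the pixel's ray), 0 where there is no reading.
- camera_info(name): a dict with "fov_y" (degrees; the focal length in pixels is half the picture's height over the tangent of half this angle, whatever the lens; pixels are square), "cx", "cy" (the principal point, pixels), "world_to_cam" (4x4, takes a point from world to camera coordinates). Camera axes: x right, y up, looking along -z (the intrinsics and any distortion apply to the point x, -y, -z); pixel columns grow to the right and rows downward; lengths in m; the calibration is good to about 2 mm. A picture is of the moment at which its call begins. camera_info takes no time and is no camera call.
- bot.close_job(): hands the job in, once; it reports no verdict.
The state is a dict: "time": time; "joint_pos": joint angles; "qvel": joint speeds; "joint_efforts": joint torques, N m; "tool_pos": TCP position; "ee_rot": TCP orientation; "contact_force": force on the tool from outside, world axes, zero at the start; "moment": the same for the moment, N m; "width": opening from 0.0 (shut) to 1.0 (fully open).
Only numpy, scipy, OpenCV 4.12 (cv2) and the standard library are available. Lean on these libraries where they do the work, as an engineer would, in place of code of your own. Each camera call takes 0.05 s, during which the arm holds its last target.

### The job

Get the egg cooker ready: stand every orange poaching cup that is out on the shelf upright inside the round cooker and put the lid on the cooker so that it sits level in the rim. Only after that plug the grey power block fully home into the socket of the control head, for which the steel lever over the socket must be raised, and then lower the lever all the way down over the block. Leave the salt pig and the two steel egg cups where they are.

Things in the scene. Friction and masses are not known exactly. Their poses are not given: they have to be found in the camera images.
- cup0_center (a point): orange hard-silicone poaching cup, round, rim diameter 56, foot diameter 50, rim 36 high, with a fixed handle bridge over its mouth: a straight bar 52 long (along the cup's x), 10 thick (along its y), 12 tall, its underside 54 and its top 66 above the foot. All mm. Point: centre of the cup, 33 above its foot; z is up the cup. 90 g. May be absent.
- cup1_center (a point): orange hard-silicone poaching cup, round, rim diameter 56, foot diameter 50, rim 36 high, with a fixed handle bridge over its mouth: a straight bar 52 long (along the cup's x), 10 thick (along its y), 12 tall, its underside 54 and its top 66 above the foot. All mm. Point: centre of the cup, 33 above its foot; z is up the cup. 90 g. May be absent.
- cup2_center (a point): orange hard-silicone poaching cup, round, rim diameter 56, foot diameter 50, rim 36 high, with a fixed handle bridge over its mouth: a straight bar 52 long (along the cup's x), 10 thick (along its y), 12 tall, its underside 54 and its top 66 above the foot. All mm. Point: centre of the cup, 33 above its foot; z is up the cup. 90 g. May be absent.
- cup3_center (a point): orange hard-silicone poaching cup, round, rim diameter 56, foot diameter 50, rim 36 high, with a fixed handle bridge over its mouth: a straight bar 52 long (along the cup's x), 10 thick (along its y), 12 tall, its underside 54 and its top 66 above the foot. All mm. Point: centre of the cup, 33 above its foot; z is up the cup. 90 g. May be absent.
- lid_center (a point): flat clear lid with a black knob. Flange disc diameter 176, 8 thick, under it a locating disc diameter 150, 6 deep (it lies on this on the shelf); on top a cylindrical knob diameter 26, from 14 to 48 mm above the underside of the locating disc. Point: on its axis, 24 mm above that underside; z up. 220 g.
- block_center (a point): grey power block, a plain box standing on end: 40 mm along its x, 54 along its y, 64 tall; the lower end plugs into the socket, either way round (half a turn makes no difference). Point: its centre, 32 above its underside. 160 g.
- tray (a point): fixed steaming tray in the round white cooker. Point: centre of the tray floor, 30 mm above the shelf, on the cooker's axis. The round wall about it has inner radius 81 and outer radius 85 mm and rises 76 mm above the floor; up to four cups fit, for example at 45 mm from the axis, 90 degrees apart. x and y axes are those of the whole fixed unit (cooker, head and 320 mm diameter turntable plate 12 high; it does not turn): the control head lies towards -y.
- rim (a point): centre of the cooker's open top, at the height of the wall's upper edge, 106 mm above the shelf. With the lid on, its flange rests on this edge with its locating disc inside, so that the lid's point is 18 mm above this point.
- socket (a point): the rectangular socket in the top of the control head, 168 mm from the cooker's axis. Point: centre of its mouth, level with the head's top, 60 mm above the shelf. Opening 43 along x by 57 along y, lead-in chamfered, 24 deep. Block fully home: its underside 24 mm below this point, so its centre 8 mm above it, its x along the socket's x, its top 40 mm above it.
- lever_hinge (a point): centre of the lever's hinge between two grey cheeks (42 mm wide overall along x, tops 10 mm above this point), 52 mm above the socket's mouth and 58 mm from it towards the cooker. Hinge axis lies along x. Fixed.
- lever_tip (a point): centre of the lever's end grip, a black cross cylinder 18 mm in diameter, 26 long along x (free on both sides, so it can be pinched along x from above), 115 mm from the hinge. The lever is a steel bar 12 wide and 14 thick. With the lever down the tip lies level with the hinge, beyond the socket, on the side away from the cooker.
- lever (a joint): lever angle in rad: 0 = fully down, level above the socket (its pressing pad is then 3 mm above the top of a block that is fully home, and bars the socket otherwise); grows as the tip is raised in an upright arc towards the cooker; 1.57 = upright, stop at 1.85. Friction holds it wherever it is left; about 0.5 to 1 N at the tip moves it. Beyond about 1.6 the way into the socket from above is free.
- salt_pig: bystander: white ceramic salt pig with wooden lid, diameter 94, 96 high. Origin: centre of its underside.
- egg_cup_a: bystander: stainless egg cup, diameter 50, 60 high. Origin: centre of its underside.
- egg_cup_b: bystander: a second, like stainless egg cup. Origin: centre of its underside.
Things that resemble listed ones, but are neither listed nor needed, are in the scene too. What is shaped like the part that bears cup0_center but blue or yellow is not meant.

How it is judged:
By the outcome, as a careful person would: the job done as asked, in the order asked, and still so for the second after the job is handed in, with the robot touching nothing.
Of cup0, cup1, cup2, cup3 only 2 to 4 are there at a start; the rules pass over those that are not, and their reading is None.
At some moment in a run one of cup0, cup1, cup2, cup3, block may be knocked a few centimetres aside while the robot is not near it.
It also fails if it takes over 210 s, if anything falls off the work surface, if the arm or the gripper's body presses on something with over 40 N, if the wrist force passes 120 N, or if a joint passes its speed limit or range.

## Working session

There is one attempt and no reset: what is moved stays moved. The work goes in short steps, Python scripts to look and compute and a tool call to move; the robot and the scene stay as the last step left them, time stands still between calls to the robot, and variables do not carry over. Pictures are saved under pics/ and viewed, and the job is handed in when it is done.

Besides the shell and the picture viewer there is one more tool, called after "Call:" as name(argument=value, ...), one argument or row to a line, values as JSON. apply_moves: Moves the arm, as the interface text tells. Its arguments: {"type":"object","properties":{"rows":{"type":"array"},"grip_force":{"type":"number"}},"required":["rows"]}

```bash
ls; mkdir -p pics
python3 - <<'E'
from rig import bot, capture, camera_info
import cv2, numpy as np
print(bot.state())
for n in ("scene","top"):
    p,d=capture(n); cv2.imwrite(f"pics/{n}0.png",p); np.save(f"pics/{n}0.npy",d); print(n,camera_info(n))
E
```

```text
pics
{'time': 0.0, 'joint_pos': array([-1.19418421,  0.41190111, -0.01271866,  1.59704878,  0.00563707,
        1.13428462, -0.0821995 ]), 'qvel': array([-1.53134986e-03, -6.60410418e-04,  5.72140122e-04, -1.99489559e-03,
        6.78277699e-05,  6.07315328e-04,  7.96458559e-04]), 'joint_efforts': array([-3.88677608e-04, -5.87938714e+01,  6.41795509e-01, -2.91092652e+01,
       -5.36940701e-02,  1.82587747e-02,  1.43227435e-04]), 'tool_pos': array([0.26876741, 0.56372901, 0.23880634]), 'ee_rot': array([ 0.59830936,  0.3769592 , -0.37786113, -0.59761914]), 'contact_force': array([1.28316742, 0.42384414, 0.19965676]), 'moment': array([-0.01601668,  0.01559786, -0.04984371]), 'width': 0.9972962524319365}
scene {'fov_y': 51.18117542086326, 'cx': 318.8195405285651, 'cy': 239.57492683709182, 'world_to_cam': array([[ 0.81365426,  0.58123586,  0.01147291, -0.44914164],
       [-0.43932021,  0.60182637,  0.66693536,  0.13824614],
       [ 0.38074204, -0.54769507,  0.74502725, -1.52249954],
       [ 0.        ,  0.        ,  0.        ,  1.        ]])}
top {'fov_y': 44.17289998855799, 'cx': 330.5406308584393, 'cy': 232.26062398723974, 'world_to_cam': array([[-0.0118503 , -0.99990853, -0.00651921,  0.08174901],
       [ 0.99223986, -0.01256593,  0.12370186, -0.53231517],
       [-0.12377247, -0.00500271,  0.99229801, -1.3439365 ],
       [ 0.        ,  0.        ,  0.        ,  1.        ]])}
```

View pics/scene0.png

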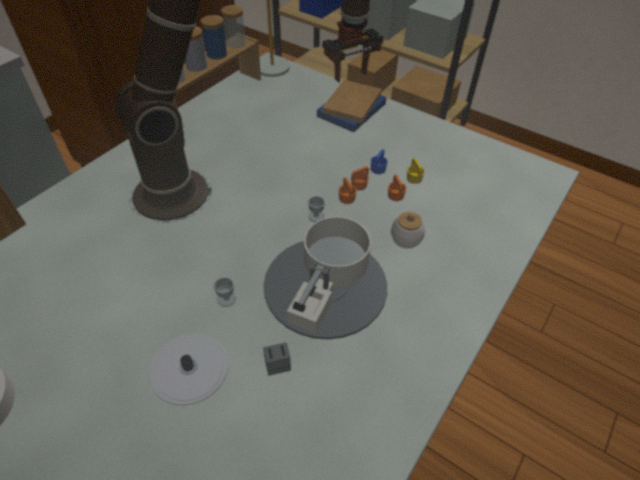

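View pics/top0.png

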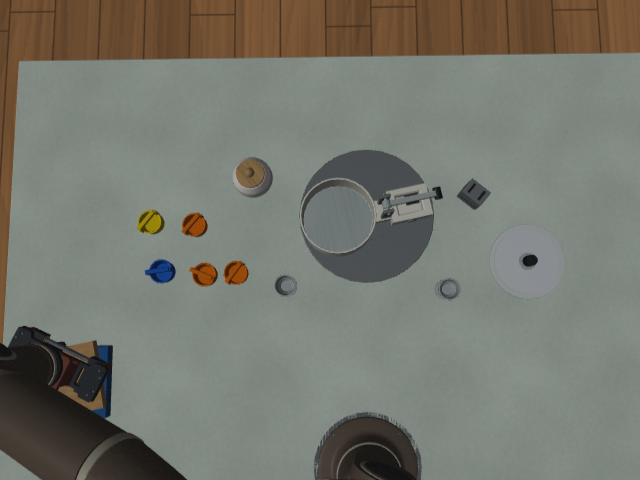

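```bash
cat > h.py <<'E'
import numpy as np, cv2
from rig import bot, capture, camera_info
from scipy.spatial.transform import Rotation as R
def K(n):
    c=camera_info(n); f=240/np.tan(np.radians(c['fov_y']/2)); return f,c['cx'],c['cy'],np.array(c['world_to_cam'])
def cloud(n,d):
    f,cx,cy,W=K(n); v,u=np.mgrid[0:480,0:640].astype(float)
    P=np.stack([(u-cx)/f*d,-(v-cy)/f*d,-d,np.ones_like(d)],-1)
    Q=P@np.linalg.inv(W).T; Q=Q[...,:3]; Q[d==0]=np.nan; return Q
def ray(n,u,v,z):
    f,cx,cy,W=K(n); I=np.linalg.inv(W); o=I[:3,3]; r=I[:3,:3]@np.array([(u-cx)/f,-(v-cy)/f,-1]); return o+r*(z-o[2])/r[2]
def proj(n,p):
    f,cx,cy,W=K(n); q=W@np.append(p,1); return np.array([cx+f*q[0]/-q[2],cy-f*q[1]/-q[2]])
E
python3 - <<'E'
from h import *
s=bot.state(); print(R.from_quat(s['ee_rot']).as_matrix().round(3), s['tool_pos'])
for n in("top","scene"):
    d=np.load(f"pics/{n}0.npy"); p=cv2.imread(f"pics/{n}0.png"); C=cloud(n,d)
    print(n,(d>0).mean(), 'table z',[C[y,x].round(4) for x,y in ((300,130),(560,400),(100,150),(200,350))] if n=="top" else [C[y,x].round(4) for x,y in ((300,420),(150,280),(450,300))])
    h=cv2.cvtColor(p,cv2.COLOR_BGR2HSV)
    m=((h[...,0]<14)&(h[...,1]>150)&(h[...,2]>90)&(C[...,2]>-.01)&(C[...,2]<.12)).astype(np.uint8)
    k,l,st,ce=cv2.connectedComponentsWithStats(m)
    for i in range(1,k):
        if st[i,4]>60:
            Q=C[l==i]; print(ce[i].round(1),st[i,4],np.nanmedian(Q,0).round(3),np.nanmax(Q,0).round(3),np.nanmin(Q,0).round(3))
p=cv2.imread("pics/top0.png")
a=cv2.resize(p[190:300,120:270],None,fx=5,fy=5,interpolation=cv2.INTER_CUBIC)
cv2.imwrite("pics/crop_cups.png",a)
b=cv2.resize(p[140:290,290:500],None,fx=3.8,fy=3.8,interpolation=cv2.INTER_CUBIC)
cv2.imwrite("pics/crop_unit.png",b)
p=cv2.imread("pics/scene0.png")
cv2.imwrite("pics/crop_scene.png",cv2.resize(p[140:400,200:460],None,fx=2.3,fy=2.3,interpolation=cv2.INTER_CUBIC))
E
```

```text
[[ 0.43  -0.001 -0.903]
 [ 0.903 -0.001  0.43 ]
 [-0.001 -1.    -0.   ]] [0.26876356 0.56378215 0.23889656]
top 0.996064453125 table z [array([ 0.791 ,  0.1471, -0.0042]), array([ 0.1421, -0.4478, -0.0012]), array([0.746 , 0.6337, 0.0009]), array([0.265 , 0.3822, 0.0032])]
[194.8 225.5] 289 [0.553 0.393 0.011] [0.58  0.422 0.072] [ 0.53   0.367 -0.002]
[236.2 273. ] 259 [0.44  0.295 0.013] [0.469 0.32  0.073] [0.418 0.271 0.001]
[204.  273.9] 260 [0.44  0.37  0.012] [0.465 0.396 0.073] [ 0.414  0.342 -0.001]
scene 0.9958919270833333 table z [array([ 7.370e-01, -3.276e-01,  3.000e-04]), array([ 1.975e-01, -2.602e-01, -2.000e-04]), array([ 8.596e-01,  1.431e-01, -5.000e-04])]
[347.5 189.6] 109 [0.444 0.298 0.036] [0.465 0.348 0.07 ] [0.415 0.269 0.002]
```

Run:
```python
from h import *
for n,pts in (("top",[(437,190),(437,195),(433,193),(386,203),(410,200),(410,194),(395,188),(428,210),(340,215),(340,182),(530,260),(530,230),(473,193),(420,240)]),):
    C=cloud(n,np.load(f"pics/{n}0.npy"))
    for u,v in pts: print(n,u,v,C[v,u].round(4))
```

```text
top 437 190 [ 0.6125 -0.1598  0.1228]
top 437 195 [ 0.6012 -0.1593  0.1237]
top 433 193 [ 0.6062 -0.151   0.1214]
top 386 203 [ 0.585  -0.0473  0.1231]
top 410 200 [ 0.5921 -0.1007  0.1172]
top 410 194 [ 0.6183 -0.1101  0.0492]
top 395 188 [ 0.6395 -0.0792  0.0163]
top 428 210 [ 0.5789 -0.1492  0.0577]
top 340 215 [0.5739 0.0526 0.0319]
top 340 182 [0.6425 0.0521 0.0791]
top 530 260 [ 0.4622 -0.3817  0.0424]
top 530 230 [ 0.5353 -0.3955  0.0124]
top 473 193 [ 0.616  -0.2525  0.0639]
top 420 240 [ 0.5141 -0.1344  0.0191]
```

View pics/crop_cups.png

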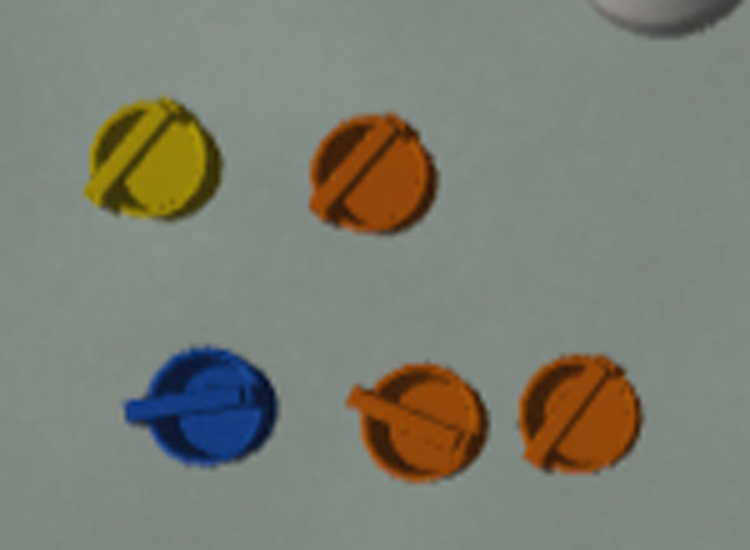

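View pics/crop_unit.png

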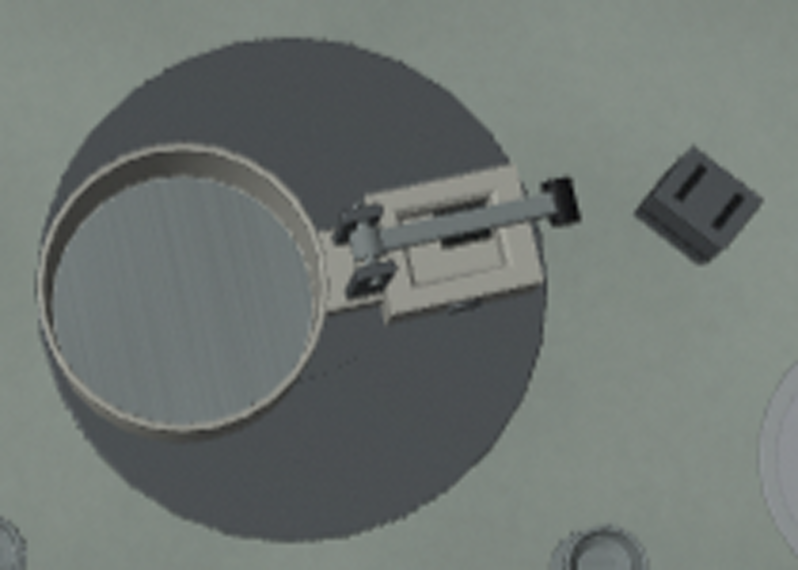

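View pics/crop_scene.png

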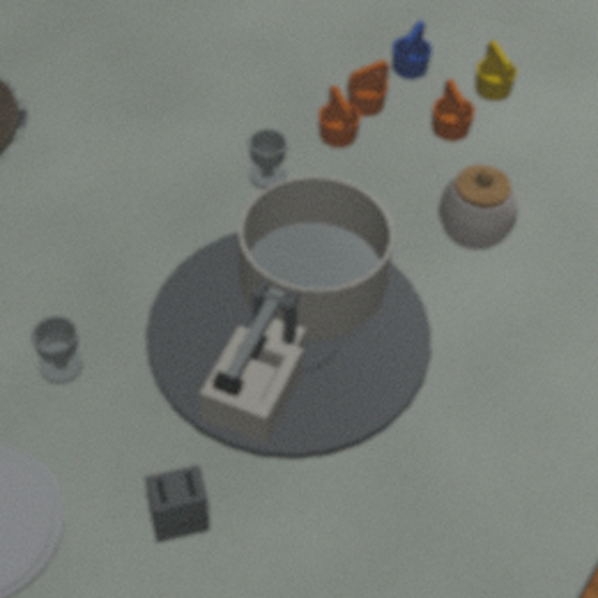

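```bash
cat > m.py <<'E'
from h import *
from scipy.optimize import least_squares
def circ(P):
    f=lambda q:np.hypot(P[:,0]-q[0],P[:,1]-q[1])-q[2]
    r=least_squares(f,[*P.mean(0)[:2],.05],loss='soft_l1',f_scale=.002); return r.x,np.sqrt((r.fun**2).mean())
def rayv(n,m,z):
    v,u=np.nonzero(m); return np.array([ray(n,a,b,z) for a,b in zip(u,v)])
def cups(n,p,d):
    C=cloud(n,d); h=cv2.cvtColor(p,cv2.COLOR_BGR2HSV)
    m=((h[...,0]<16)&(h[...,1]>140)&(h[...,2]>60)&(C[...,2]<.2)).astype(np.uint8)
    k,l,st,ce=cv2.connectedComponentsWithStats(m); out=[]
    for i in range(1,k):
        if st[i,4]<60: continue
        b=(l==i)&(C[...,2]>.048)&(C[...,2]<.09)
        P=rayv(n,b,.066); rect=cv2.minAreaRect((P[:,:2]*1000).astype(np.float32))
        c=P.mean(0); w,V=np.linalg.eigh(np.cov(P[:,:2].T)); a=V[:,1]
        Q=C[b]; Z=np.nanmedian(Q[:,2])
        out.append((ce[i],c,np.degrees(np.arctan2(a[1],a[0]))%180,np.sqrt(w)*1000,rect,b.sum(),Z))
    return out
E
python3 - <<'E'
from m import *
p=cv2.imread("pics/top0.png");d=np.load("pics/top0.npy");C=cloud("top",d)
for o in cups("top",p,d): print(o)
# rim
h=cv2.cvtColor(p,cv2.COLOR_BGR2HSV)
c0=np.array([.575,.052])
r=np.hypot(C[...,0]-c0[0],C[...,1]-c0[1])
m=(C[...,2]>.098)&(C[...,2]<.118)&(r<.1)&(C[...,1]>-.02)
P=rayv("top",m,.106); print("rim",circ(P),m.sum())
# turntable outer edge
m=(C[...,2]>.004)&(C[...,2]<.02)&(h[...,2]<110)&(C[...,0]>.4)&(C[...,0]<.78)&(C[...,1]>-.2)&(C[...,1]<.2)
cn=max(cv2.findContours(m.astype(np.uint8),0,1)[0],key=cv2.contourArea)
hull=cv2.convexHull(cn)[:,0]; P=np.array([ray("top",u,v,.012) for u,v in cn[:,0]]); print("plate",circ(P))
# lever tip
m=(C[...,2]>.10)&(h[...,2]<60)&(C[...,1]<-.13)&(C[...,1]>-.2)&(C[...,0]>.5)
P=rayv("top",m,.119); print("tip",P.mean(0),m.sum(),cv2.minAreaRect((P[:,:2]*1000).astype(np.float32)))
# lid knob
m=(C[...,2]>.03)&(h[...,2]<70)&(C[...,1]<-.3)&(C[...,1]>-.45)&(C[...,0]>.35)&(C[...,0]<.55)
P=rayv("top",m,.048); print("knob",circ(P),m.sum(),P.mean(0), cv2.minEnclosingCircle((P[:,:2]*1000).astype(np.float32)))
m=(C[...,2]>.007)&(C[...,2]<.06)&(C[...,1]<-.25)&(C[...,1]>-.5)&(C[...,0]>.3)&(C[...,0]<.58)
cn=max(cv2.findContours(m.astype(np.uint8),0,1)[0],key=cv2.contourArea)
P=np.array([ray("top",u,v,.013) for u,v in cn[:,0]]);print("lid",circ(P))
# block
m=(C[...,2]>.054)&(C[...,2]<.075)&(C[...,1]<-.2)&(C[...,1]>-.32)&(C[...,0]>.55)&(C[...,0]<.7)
P=rayv("top",m,.064); print("block",P.mean(0),m.sum(),cv2.minAreaRect((P[:,:2]*1000).astype(np.float32)))
# head top
m=(C[...,2]>.052)&(C[...,2]<.068)&(h[...,2]>120)&(C[...,1]<-.02)&(C[...,1]>-.2)&(C[...,0]>.5)&(C[...,0]<.7)
P=rayv("top",m,.06); print("head",m.sum(),cv2.minAreaRect((P[:,:2]*1000).astype(np.float32)))
E
```

```text
Traceback (most recent call last):
  File "m.py", line 15, in cups
    P=rayv(n,b,.066); rect=cv2.minAreaRect((P[:,:2]*1000).astype(np.float32))
                                            ~^^^^^^
IndexError: too many indices for array: array is 1-dimensional, but 2 were indexed
```

```bash
sed -i 's/        P=rayv(n,b,.066)/        if b.sum()<15: continue\n        P=rayv(n,b,.066)/' m.py
cat > m1.py <<'E'
from m import *
p=cv2.imread("pics/top0.png");d=np.load("pics/top0.npy");C=cloud("top",d)
for o in cups("top",p,d): print(o)
h=cv2.cvtColor(p,cv2.COLOR_BGR2HSV)
c0=np.array([.575,.052])
r=np.hypot(C[...,0]-c0[0],C[...,1]-c0[1])
m=(C[...,2]>.098)&(C[...,2]<.118)&(r<.1)&(C[...,1]>-.02)
P=rayv("top",m,.106); print("rim",circ(P),m.sum())
m=(C[...,2]>.004)&(C[...,2]<.02)&(h[...,2]<110)&(C[...,0]>.4)&(C[...,0]<.78)&(C[...,1]>-.2)&(C[...,1]<.2)
cn=max(cv2.findContours(m.astype(np.uint8),0,1)[0],key=cv2.contourArea)
hull=cv2.convexHull(cn)[:,0]; P=np.array([ray("top",u,v,.012) for u,v in cn[:,0]]); print("plate",circ(P))
m=(C[...,2]>.10)&(h[...,2]<60)&(C[...,1]<-.13)&(C[...,1]>-.2)&(C[...,0]>.5)
P=rayv("top",m,.119); print("tip",P.mean(0),m.sum(),cv2.minAreaRect((P[:,:2]*1000).astype(np.float32)))
m=(C[...,2]>.03)&(h[...,2]<70)&(C[...,1]<-.3)&(C[...,1]>-.45)&(C[...,0]>.35)&(C[...,0]<.55)
P=rayv("top",m,.048); print("knob",circ(P),m.sum(),P.mean(0), cv2.minEnclosingCircle((P[:,:2]*1000).astype(np.float32)))
m=(C[...,2]>.007)&(C[...,2]<.06)&(C[...,1]<-.25)&(C[...,1]>-.5)&(C[...,0]>.3)&(C[...,0]<.58)
cn=max(cv2.findContours(m.astype(np.uint8),0,1)[0],key=cv2.contourArea)
P=np.array([ray("top",u,v,.013) for u,v in cn[:,0]]);print("lid",circ(P))
m=(C[...,2]>.054)&(C[...,2]<.075)&(C[...,1]<-.2)&(C[...,1]>-.32)&(C[...,0]>.55)&(C[...,0]<.7)
P=rayv("top",m,.064); print("block",P.mean(0),m.sum(),cv2.minAreaRect((P[:,:2]*1000).astype(np.float32)))
m=(C[...,2]>.052)&(C[...,2]<.068)&(h[...,2]>120)&(C[...,1]<-.02)&(C[...,1]>-.2)&(C[...,0]>.5)&(C[...,0]<.7)
P=rayv("top",m,.06); print("head",m.sum(),cv2.minAreaRect((P[:,:2]*1000).astype(np.float32)))
E
python3 m1.py
```

```text
(array([193.80361174, 224.42889391]), array([0.55507697, 0.39288569, 0.066     ]), np.float64(138.01334346304773), array([ 3.59570768, 16.64679068]), ((554.781005859375, 392.2448425292969), (14.009878158569336, 56.08995819091797), 47.259979248046875), np.int64(130), np.float64(0.0645012501421871))
(array([235.36444444, 272.45333333]), array([0.44248964, 0.29496874, 0.066     ]), np.float64(142.8202744920431), array([ 3.30951722, 16.61975629]), ((442.1604309082031, 294.945556640625), (11.843846321105957, 56.7696533203125), 52.57798767089844), np.int64(126), np.float64(0.06542231348055205))
(array([203.72359551, 273.80674157]), array([0.43841343, 0.36727681, 0.066     ]), np.float64(66.61054734296049), array([ 2.9397106 , 17.08860143]), ((438.3157958984375, 367.209716796875), (59.55875015258789, 10.139985084533691), 66.94827270507812), np.int64(118), np.float64(0.06529626627539264))
rim (array([0.5619911 , 0.05890887, 0.08231957]), np.float64(0.0013540606003880134)) 435
plate (array([ 0.57077552, -0.00766467,  0.15119715]), np.float64(0.04440264543770709))
tip [ 0.6074342  -0.16212871  0.119     ] 70 ((607.4537963867188, -161.17849731445312), (25.712963104248047, 15.541571617126465), 10.454646110534668)
knob (array([ 0.46185508, -0.38032223,  0.00995666]), np.float64(0.0035097324142131536)) 123 [ 0.46183503 -0.38024273  0.048     ] ((461.01300048828125, -380.2537536621094), 15.5860595703125)
lid (array([ 0.46206611, -0.3835165 ,  0.08688069]), np.float64(0.0007871557298431432))
block [ 0.61786491 -0.25819848  0.064     ] 430 ((617.4583740234375, -257.975830078125), (54.18599319458008, 43.23633575439453), 50.72545623779297)
head 635 ((592.7049560546875, -85.39068603515625), (73.15836334228516, 135.09715270996094), 11.626794815063477)
```

Call:
apply_moves(
  rows=[0.04,0.0174,-0.0269,0,0,0,-5.9,0.04,0.0174,-0.0269,0,0,0,-5.8,0.04,0.0174,-0.0269,0,0,0,0,0.04,0.0174,-0.0269,0,0,0,0,0.04,0.0174,-0.0269,0,0,0,0,0.04,0.0174,-0.0269,0,0,0,0,0.04,0.0174,-0.0269,0,0,0,0,0.04,0.0174,-0.0269,0,0,0,0,0.04,0.0174,-0.0269,0,0,0,0,0.04,0.0174,-0.0269,0,0,0,0,0.04,0,0,0,0,0,0,0.04,0,0,0,0,0,0],
  grip_force=15,
)

```text
time: 1.1
tool_pos: [0.4439, 0.2933, 0.2395]
ee_rot: [0.634, 0.313, -0.313, -0.634]
contact_force: [-0.8, 1.1, 0.0]
width: 0.455
```

```bash
cat > look.py <<'E'
import sys
from m import *
t=sys.argv[1]
s=bot.state(); M=R.from_quat(s['ee_rot']).as_matrix()
print("t",s['time'],"tcp",s['tool_pos'].round(4),"jaw",np.degrees(np.arctan2(M[1,0],M[0,0])).round(2),"tilt",M[2].round(4),"w",round(s['width']*.088,4),"F",s['contact_force'].round(2))
for n in ("top","scene"):
    p,d=capture(n); cv2.imwrite(f"pics/{n}{t}.png",p); np.save(f"pics/{n}{t}.npy",d)
    if n=="top":
        for o in cups(n,p,d): print(o[0].round(0),o[1].round(4),o[2].round(1),o[5],o[6].round(3))
E
python3 look.py 1
```

```text
t 1.1 tcp [0.4439 0.2933 0.2395] jaw 52.58 tilt [-5.e-04 -1.e+00 -3.e-04] w 0.0401 F [-0.83  1.13  0.05]
```

Run:
```python
import cv2,numpy as np
a=cv2.imread("pics/top1.png");b=cv2.imread("pics/scene1.png")
cv2.imwrite("pics/v1.png",np.hstack([a[100:400,100:500],b[100:400,200:600]]))
```

```text
(no output)
```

View pics/v1.png

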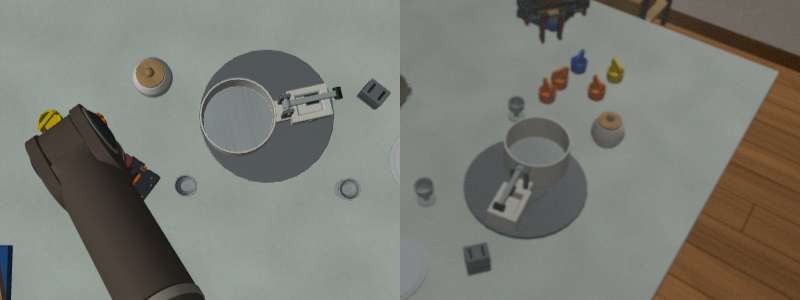

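Run:
```python
from h import *
for q in ([.4439,.2933,.2395-.017],[.4424,.295,.066],[.562,.059,.106]): print(proj("scene",np.array(q)),proj("top",np.array(q)))
b=cv2.imread("pics/scene1.png")
cv2.imwrite("pics/v2.png",cv2.resize(b[80:240,260:460],None,fx=4,fy=3.7))
```

```text
[350.43610285 139.91796785] [221.1141552  266.36783403]
[347.19692287 183.03688798] [233.538527   271.65179311]
[336.15093741 240.54747736] [337.50252959 215.22382787]
```

View pics/v2.png

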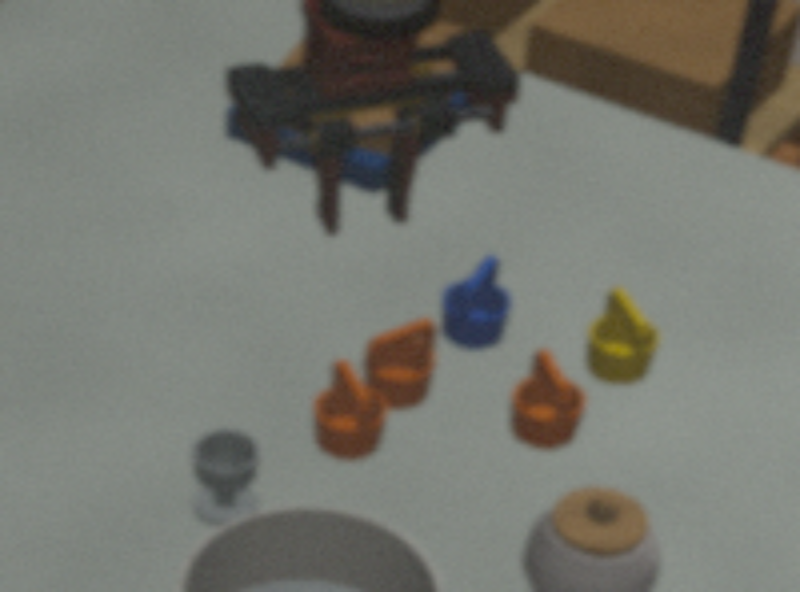

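Call:
apply_moves(
  rows=[0.04,-0.0017,0.0017,-0.03,0,0,0,0.04,0,0,-0.03,0,0,0,0.04,0,0,-0.03,0,0,0,0.04,0,0,-0.03,0,0,0,0.04,0,0,-0.03,0,0,0,0.04,0,0,-0.0295,0,0,0,0.04,0,0,0,0,0,0,0.04,0,0,0,0,0,0],
)

```text
time: 1.87
tool_pos: [0.4397, 0.2975, 0.0593]
ee_rot: [0.633, 0.314, -0.316, -0.633]
contact_force: [0.0, 0.8, 0.1]
width: 0.453
```

Call:
apply_moves(
  rows=[0,0,0,0,0,0,0,0,0,0,0,0,0,0,0,0,0,0,0,0,0,0,0,0,0,0,0,0,0,0,0,0,0,0,0,0,0,0,0,0,0,0],
  grip_force=25,
)

```text
time: 2.37
tool_pos: [0.4415, 0.2971, 0.0608]
ee_rot: [-0.633, -0.315, 0.314, 0.633]
contact_force: [0.1, 0.7, 3.5]
width: 0.11
```

Call:
apply_moves(
  rows=[0,0,0,0.02,0,0,0,0,0,0,0.035,0,0,0,0,0,0,0.035,0,0,0,0,0,0,0.035,0,0,0,0,0,0,0.035,0,0,0,0,0,0,0,0,0,0,0,0,0,0,0,0,0],
)

```text
time: 2.95
tool_pos: [0.442, 0.2975, 0.2222]
ee_rot: [-0.633, -0.316, 0.313, 0.634]
contact_force: [-0.9, -0.6, -1.8]
width: 0.112
```

```bash
python3 look.py 2;python3 - <<'E'
from h import *
b=cv2.imread("pics/scene2.png")
cv2.imwrite("pics/v3.png",cv2.resize(b[80:240,260:460],None,fx=4,fy=3.7))
E
```

```text
t 2.95 tcp [0.442  0.2975 0.2222] jaw 52.81 tilt [ 4.3e-03 -1.0e+00 -7.0e-04] w 0.0099 F [-0.91 -0.59 -1.77]
[200. 218.] [0.5716 0.3782 0.066 ] 99.5 29 0.063
```

View pics/v3.png

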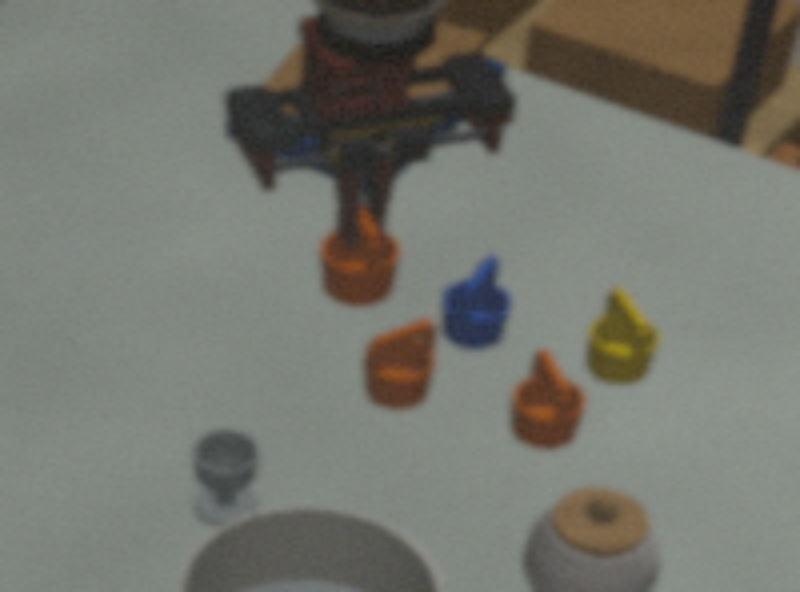

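Call:
apply_moves(
  rows=[0,0.0176,-0.0288,0,0,0,0,0,0.0176,-0.0288,0,0,0,0,0,0.0176,-0.0288,0,0,0,0,0,0.0176,-0.0288,0,0,0,0,0,0.0176,-0.0288,0,0,0,0,0,0.0176,-0.0288,0,0,0,0,0,0.0176,-0.0288,0,0,0,0,0,0.0176,-0.0288,0,0,0,0,0,0.0176,-0.0288,0,0,0,0,0,0,0,0,0,0,0,0,0,0,0,0,0,0,0,0,0,0,0,0,0],
)

```text
time: 4.05
tool_pos: [0.5986, 0.0381, 0.2182]
ee_rot: [-0.633, -0.313, 0.316, 0.634]
contact_force: [-0.4, 0.1, -0.4]
width: 0.114
```

```bash
python3 look.py 3;python3 - <<'E'
from h import *
b=cv2.imread("pics/scene3.png")
cv2.imwrite("pics/v4.png",cv2.resize(b[120:320,230:430],None,fx=3,fy=3))
E
```

```text
t 4.05 tcp [0.5986 0.0381 0.2182] jaw 52.81 tilt [-0.0021 -1.      0.0027] w 0.01 F [-0.45  0.06 -0.4 ]
[194. 225.] [0.5547 0.3932 0.066 ] 138.7 131 0.064
[204. 274.] [0.4382 0.3668 0.066 ] 66.4 120 0.065
```

View pics/v4.png

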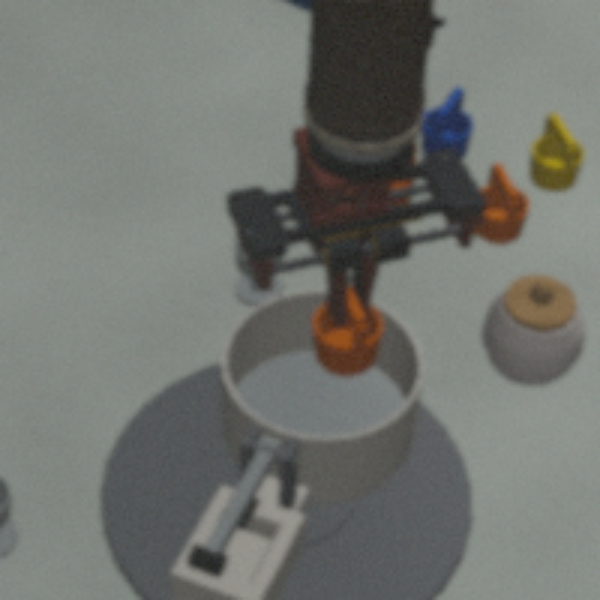

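Call:
apply_moves(
  rows=[0,0.001,0,-0.025,0,0,0,0,0,0,-0.025,0,0,0,0,0,0,-0.025,0,0,0,0,0,0,-0.025,0,0,0,0,0,0,-0.02,0,0,0,0,0,0,-0.003,0,0,0,0,0,0,-0.0025,0,0,0,0,0,0,-0.001,0,0,0,0,0,0,0,0,0,0],
)

```text
time: 4.9
tool_pos: [0.6013, 0.0382, 0.0948]
ee_rot: [0.633, 0.315, -0.314, -0.633]
contact_force: [-0.8, -0.6, -0.5]
width: 0.115
```

Call:
apply_moves(
  rows=[0,0,0,-0.002,0,0,0,0,0,0,-0.0015,0,0,0,0,0,0,-0.001,0,0,0,0,0,0,0,0,0,0],
)

```text
time: 5.23
tool_pos: [0.6018, 0.0383, 0.0905]
ee_rot: [0.633, 0.316, -0.314, -0.633]
contact_force: [0.1, 1.0, 4.5]
width: 0.111
```

Contact (4.5 N). Release and rise.

Call:
apply_moves(
  rows=[0.03,0,0,0,0,0,0,0.03,0,0,0,0,0,0,0.03,0,0,0,0,0,0,0.03,0,0,0.03,0,0,0,0.03,0,0,0.035,0,0,0,0.03,0,0,0.035,0,0,0,0.03,0,0,0.035,0,0,0,0.03,0,0,0,0,0,0],
)

```text
time: 5.9
tool_pos: [0.6038, 0.0374, 0.2313]
ee_rot: [0.634, 0.318, -0.311, -0.632]
contact_force: [0.8, -0.1, 0.7]
width: 0.337
```

```bash
python3 look.py 4;python3 - <<'E'
from h import *
b=cv2.imread("pics/scene4.png")
cv2.imwrite("pics/v4b.png",cv2.resize(b[120:320,230:430],None,fx=3,fy=3))
E
```

```text
t 5.9 tcp [0.6038 0.0374 0.2313] jaw 52.77 tilt [ 0.0075 -0.9999 -0.007 ] w 0.0296 F [ 0.79 -0.12  0.7 ]
[194. 225.] [0.5547 0.3933 0.066 ] 138.6 132 0.064
[204. 274.] [0.4382 0.3667 0.066 ] 66.6 119 0.065
```

View pics/v4b.png

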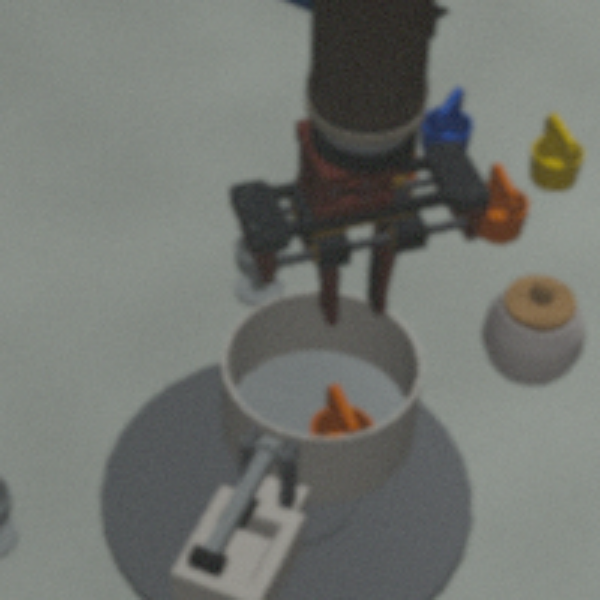

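Call:
apply_moves(
  rows=[0.04,-0.015,0.03,0,0,0,-6.93,0.04,-0.015,0.03,0,0,0,-6.93,0.04,-0.015,0.03,0,0,0,-6.93,0.04,-0.015,0.03,0,0,0,-6.93,0.04,-0.015,0.03,0,0,0,-6.93,0.04,-0.015,0.03,0,0,0,-6.93,0.04,-0.015,0.03,0,0,0,-6.93,0.04,-0.015,0.03,0,0,0,-6.93,0.04,-0.015,0.03,0,0,0,-6.93,0.04,-0.015,0.03,0,0,0,-6.93,0.04,-0.015,0.03,0,0,0,-6.9,0.04,0,0,0,0,0,0],
)

```text
time: 7.0
tool_pos: [0.4303, 0.3743, 0.2218]
ee_rot: [0.693, -0.145, 0.142, -0.692]
contact_force: [0.0, 0.5, -0.2]
width: 0.455
```

```bash
python3 look.py 5;python3 - <<'E'
from h import *
b=cv2.imread("pics/scene5.png")
cv2.imwrite("pics/v5.png",cv2.resize(b[80:280,260:460],None,fx=3,fy=3))
E
```

```text
t 7.0 tcp [0.4303 0.3743 0.2218] jaw -23.39 tilt [-0.0035 -1.     -0.0016] w 0.04 F [ 0.03  0.53 -0.24]
[347. 201.] [0.6029 0.0364 0.066 ] 38.5 163 0.065
[195. 222.] [0.5615 0.3873 0.066 ] 136.0 92 0.064
[204. 274.] [0.4376 0.3656 0.066 ] 67.8 116 0.065
```

View pics/v5.png

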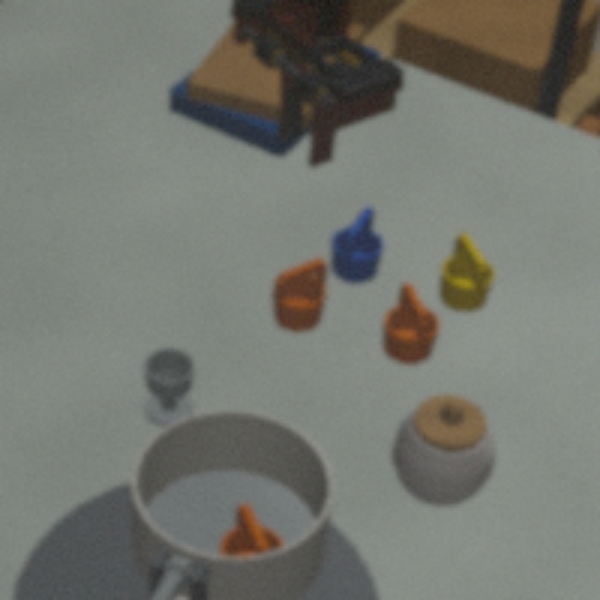

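Call:
apply_moves(
  rows=[0.04,0,0,0,0,0,0,0.04,0,0,0,0,0,0,0.04,0,0,0,0,0,0],
)

```text
time: 7.35
tool_pos: [0.4365, 0.3661, 0.2239]
ee_rot: [0.693, -0.144, 0.144, -0.692]
contact_force: [-0.2, -0.1, -0.5]
width: 0.458
```

Call:
apply_moves(
  rows=[0.04,0.0015,0.001,-0.03,0,0,0,0.04,0,0,-0.03,0,0,0,0.04,0,0,-0.03,0,0,0,0.04,0,0,-0.03,0,0,0,0.04,0,0,-0.025,0,0,0,0.04,0,0,-0.018,0,0,0,0.04,0,0,0,0,0,0,0.04,0,0,0,0,0,0],
)

```text
time: 8.02
tool_pos: [0.4375, 0.3674, 0.0608]
ee_rot: [0.693, -0.144, 0.144, -0.692]
contact_force: [0.5, 0.1, -0.1]
width: 0.457
```

Call:
apply_moves(
  rows=[0,0,0,0,0,0,0,0,0,0,0,0,0,0,0,0,0,0,0,0,0,0,0,0,0,0,0,0,0,0,0,0,0,0,0,0,0,0,0,0,0,0],
)

```text
time: 8.52
tool_pos: [0.4372, 0.3689, 0.0616]
ee_rot: [-0.692, 0.143, -0.143, 0.693]
contact_force: [1.5, -1.5, 1.6]
width: 0.114
```

Call:
apply_moves(
  rows=[0,0,0,0.02,0,0,0,0,0,0,0.035,0,0,0,0,0,0,0.035,0,0,0,0,0,0,0.035,0,0,0,0,0,0,0.035,0,0,0,0,0.0078,-0.0302,0,0,0,0,0,0.0078,-0.0302,0,0,0,0,0,0.0078,-0.0302,0,0,0,0,0,0.0078,-0.0302,0,0,0,0,0,0.0078,-0.0302,0,0,0,0],
)

```text
time: 9.35
tool_pos: [0.476, 0.2163, 0.2213]
ee_rot: [-0.692, 0.143, -0.143, 0.693]
contact_force: [-0.2, 0.5, -0.9]
width: 0.113
```

Call:
apply_moves(
  rows=[0,0.0078,-0.0302,0,0,0,0,0,0.0078,-0.0302,0,0,0,0,0,0.0078,-0.0302,0,0,0,0,0,0.0078,-0.0302,0,0,0,0,0,0.0078,-0.0302,0,0,0,0,0,0.0078,-0.0302,0,0,0,0,0,0,0,0,0,0,0,0,0,0,0,0,0,0,0,0,0,0,0,0,0,0,0,0,0,0,0,0],
)

```text
time: 10.18
tool_pos: [0.5226, 0.0378, 0.221]
ee_rot: [-0.692, 0.143, -0.142, 0.693]
contact_force: [-0.2, 0.6, -1.8]
width: 0.115
```

```bash
python3 look.py 6;python3 - <<'E'
from h import *
b=cv2.imread("pics/scene6.png")
cv2.imwrite("pics/v6.png",cv2.resize(b[120:320,230:430],None,fx=3,fy=3))
E
```

```text
t 10.1833 tcp [0.5226 0.0378 0.221 ] jaw -23.28 tilt [-7.e-04 -1.e+00  2.e-04] w 0.0101 F [-0.23  0.58 -1.77]
[194. 225.] [0.5551 0.3928 0.066 ] 137.7 132 0.065
```

View pics/v6.png

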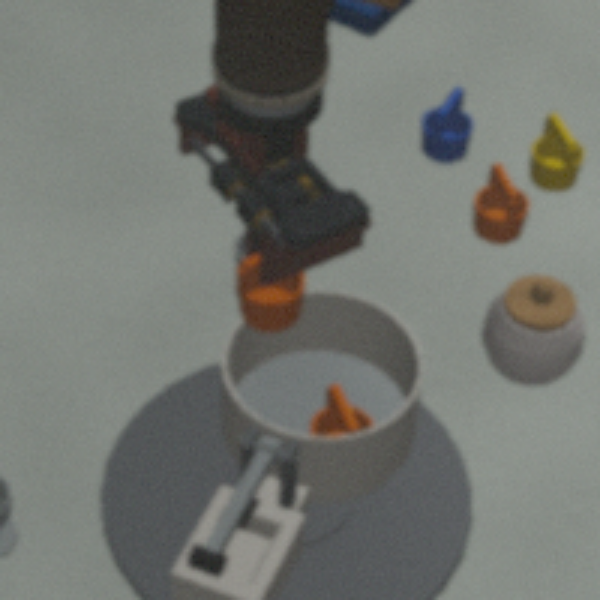

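Call:
apply_moves(
  rows=[0,0,0,-0.025,0,0,0,0,0,0,-0.025,0,0,0,0,0,0,-0.025,0,0,0,0,0,0,-0.025,0,0,0,0,0,0,-0.015,0,0,0,0,0,0,-0.01,0,0,0,0,0,0,-0.003,0,0,0,0,0,0,-0.002,0,0,0,0,0,0,0,0,0,0,0,0,0,0,0,0,0],
)

```text
time: 11.12
tool_pos: [0.5237, 0.0367, 0.0921]
ee_rot: [-0.692, 0.143, -0.144, 0.693]
contact_force: [0.2, 0.3, -0.1]
width: 0.111
```

Call:
apply_moves(
  rows=[0,0,0,-0.001,0,0,0,0,0,0,-0.0008,0,0,0,0.03,0,0,0,0,0,0,0.03,0,0,0,0,0,0,0.03,0,0,0,0,0,0,0.03,0,0,0.03,0,0,0,0.03,0,0,0.035,0,0,0,0.03,0,0,0.035,0,0,0,0.03,0,0,0.035,0,0,0,0.03,0,0,0,0,0,0],
)

```text
time: 11.95
tool_pos: [0.5261, 0.0362, 0.2305]
ee_rot: [-0.691, 0.141, -0.147, 0.694]
contact_force: [1.5, 0.7, 0.1]
width: 0.343
```

Call:
apply_moves(
  rows=[0.04,0.0024,0.0297,0,0,0,6.5,0.04,0.0024,0.0297,0,0,0,6.5,0.04,0.0024,0.0297,0,0,0,6.5,0.04,0.0024,0.0297,0,0,0,6.5,0.04,0.0024,0.0297,0,0,0,6.5,0.04,0.0024,0.0297,0,0,0,6.5,0.04,0.0024,0.0297,0,0,0,6.5,0.04,0.0024,0.0297,0,0,0,6.5,0.04,0.0024,0.0297,0,0,0,6.5,0.04,0.0024,0.0297,0,0,0,6.5,0.04,0.0024,0.0297,0,0,0,6.5,0.04,0.0024,0.0297,0,0,0,0],
)

```text
time: 12.95
tool_pos: [0.5516, 0.3942, 0.2237]
ee_rot: [-0.645, -0.29, 0.291, 0.645]
contact_force: [0.2, 0.0, 0.8]
width: 0.458
```

Call:
apply_moves(
  rows=[0.04,0,0,0,0,0,0,0.04,0,0,0,0,0,0,0.04,0,0,0,0,0,0,0.04,0,0,0,0,0,0],
)

```text
time: 13.28
tool_pos: [0.5522, 0.3912, 0.2241]
ee_rot: [0.646, 0.287, -0.288, -0.646]
contact_force: [0.1, -0.5, 0.5]
width: 0.457
```

```bash
python3 look.py 7;python3 - <<'E'
from h import *
b=cv2.imread("pics/scene7.png")
cv2.imwrite("pics/v7.png",cv2.resize(b[100:300,230:430],None,fx=3,fy=3))
E
```

```text
t 13.2833 tcp [0.5522 0.3912 0.2241] jaw 48.0 tilt [-7.e-04 -1.e+00 -7.e-04] w 0.0402 F [ 0.13 -0.47  0.48]
[347. 201.] [0.6025 0.0362 0.066 ] 42.0 161 0.065
[347. 234.] [0.5278 0.0365 0.066 ] 149.4 147 0.065
```

View pics/v7.png

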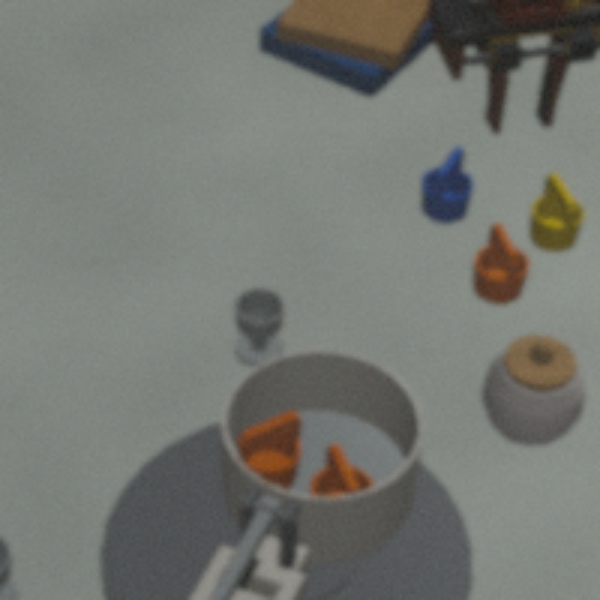

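Call:
apply_moves(
  rows=[0.04,0.0025,0.0015,-0.03,0,0,0,0.04,0,0,-0.03,0,0,0,0.04,0,0,-0.03,0,0,0,0.04,0,0,-0.03,0,0,0,0.04,0,0,-0.025,0,0,0,0.04,0,0,-0.018,0,0,0,0.04,0,0,0,0,0,0,0.04,0,0,0,0,0,0],
)

```text
time: 14.05
tool_pos: [0.5542, 0.3934, 0.061]
ee_rot: [0.646, 0.287, -0.288, -0.646]
contact_force: [0.2, 0.5, 0.4]
width: 0.455
```

Call:
apply_moves(
  rows=[0,0,0,0,0,0,0,0,0,0,0,0,0,0,0,0,0,0,0,0,0,0,0,0,0,0,0,0,0,0,0,0,0,0,0,0,0,0,0,0,0,0],
)

```text
time: 14.55
tool_pos: [0.5543, 0.3945, 0.0618]
ee_rot: [-0.646, -0.288, 0.288, 0.646]
contact_force: [-0.0, -0.3, -1.1]
width: 0.113
```

Call:
apply_moves(
  rows=[0,0,0,0.02,0,0,0,0,0,0,0.035,0,0,0,0,0,0,0.035,0,0,0,0,0,0,0.035,0,0,0,0,0,0,0.035,0,0,0,0,0,0,0,0,0,0,0,0.0007,-0.0289,0,0,0,0,0,0.0007,-0.0289,0,0,0,0,0,0.0007,-0.0289,0,0,0,0,0,0.0007,-0.0289,0,0,0,0,0,0.0007,-0.0289,0,0,0,0],
)

```text
time: 15.47
tool_pos: [0.5573, 0.2485, 0.2211]
ee_rot: [0.646, 0.288, -0.288, -0.646]
contact_force: [0.4, 0.8, -0.9]
width: 0.11
```

Call:
apply_moves(
  rows=[0,0.0007,-0.0289,0,0,0,0,0,0.0007,-0.0289,0,0,0,0,0,0.0007,-0.0289,0,0,0,0,0,0.0007,-0.0289,0,0,0,0,0,0.0007,-0.0289,0,0,0,0,0,0,0,0,0,0,0,0,0,0,0,0,0,0,0,0,0,0,0,0,0,0,0,0,0,0,0,0],
)

```text
time: 16.22
tool_pos: [0.561, 0.1069, 0.2212]
ee_rot: [-0.645, -0.289, 0.289, 0.646]
contact_force: [0.8, 0.0, -0.9]
width: 0.113
```

```bash
python3 look.py 8;python3 - <<'E'
from h import *
b=cv2.imread("pics/scene8.png")
cv2.imwrite("pics/v8.png",cv2.resize(b[120:320,230:430],None,fx=3,fy=3))
E
```

```text
t 16.2167 tcp [0.561  0.1069 0.2212] jaw 48.22 tilt [ 2.e-04 -1.e+00  6.e-04] w 0.0099 F [ 0.78  0.04 -0.87]
[353. 199.] [0.6082 0.0198 0.066 ] 24.1 72 0.066
[356. 234.] [0.5279 0.0163 0.066 ] 8.5 38 0.065
```

View pics/v8.png

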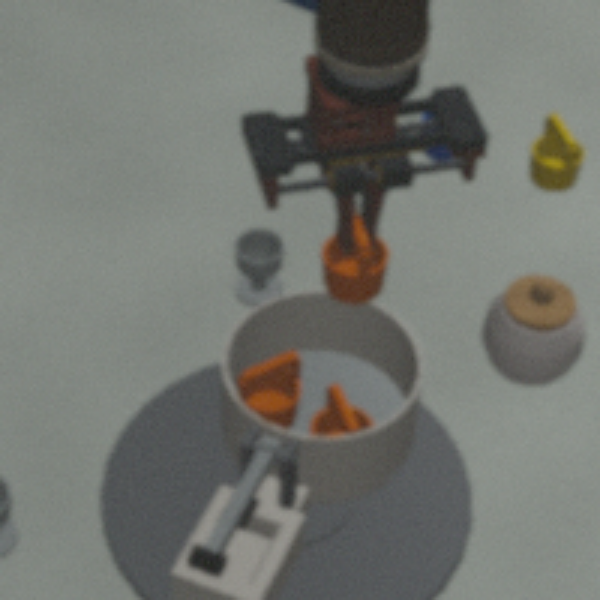

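Call:
apply_moves(
  rows=[0,0.0005,-0.002,-0.025,0,0,0,0,0,0,-0.025,0,0,0,0,0,0,-0.025,0,0,0,0,0,0,-0.025,0,0,0,0,0,0,-0.015,0,0,0,0,0,0,-0.01,0,0,0,0,0,0,-0.003,0,0,0,0,0,0,-0.001,0,0,0,0,0,0,0,0,0,0,0,0,0,0,0,0,0],
)

```text
time: 17.15
tool_pos: [0.5625, 0.1036, 0.0934]
ee_rot: [0.646, 0.289, -0.288, -0.646]
contact_force: [0.0, 0.4, -1.2]
width: 0.112
```

Call:
apply_moves(
  rows=[0,0,0,-0.001,0,0,0,0,0,0,-0.001,0,0,0,0.03,0,0,0,0,0,0,0.03,0,0,0,0,0,0,0.03,0,0,0,0,0,0,0.03,0,0,0.03,0,0,0,0.03,0,0,0.035,0,0,0,0.03,0,0,0.035,0,0,0,0.03,0,0,0.035,0,0,0,0.03,0,0,0,0,0,0],
)

```text
time: 17.98
tool_pos: [0.5649, 0.1036, 0.2322]
ee_rot: [0.646, 0.292, -0.285, -0.645]
contact_force: [1.4, 0.4, -0.2]
width: 0.345
```

Call:
apply_moves(
  rows=[0.06,-0.0064,-0.0304,0,0,0,-6,0.06,-0.0064,-0.0304,0,0,0,-6,0.06,-0.0064,-0.0304,0,0,0,-6,0.06,-0.0064,-0.0304,0,0,0,-6,0.06,-0.0064,-0.0304,0,0,0,-6,0.06,-0.0064,-0.0304,0,0,0,-6,0.06,-0.0064,-0.0304,0,0,0,-6,0.06,-0.0064,-0.0304,0,0,0,-6],
)

```text
time: 18.65
tool_pos: [0.5099, -0.1412, 0.2253]
ee_rot: [-0.707, 0.001, -0.001, 0.707]
contact_force: [-0.1, 0.7, 0.4]
width: 0.686
```

```bash
python3 look.py 9;python3 - <<'E'
from h import *
b=cv2.imread("pics/scene9.png");a=cv2.imread("pics/top9.png")
cv2.imwrite("pics/v9.png",np.hstack([b[100:400,150:550],a[100:400,200:600]]))
E
```

```text
t 18.65 tcp [ 0.5099 -0.1412  0.2253] jaw -0.18 tilt [ 2.e-04 -1.e+00  1.e-04] w 0.0604 F [-0.09  0.65  0.39]
[347. 201.] [0.6028 0.0365 0.066 ] 29.3 156 0.065
[319. 218.] [0.5642 0.1032 0.066 ] 55.7 146 0.066
[347. 234.] [0.5277 0.0374 0.066 ] 156.2 147 0.066
```

View pics/v9.png

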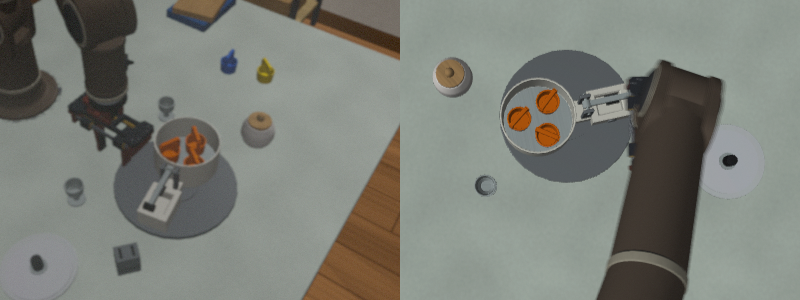

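Run:
```python
from m import *
for n,f in (("top","top0"),("scene","scene9")):
    p=cv2.imread(f"pics/{f}.png");d=np.load(f"pics/{f}.npy");C=cloud(n,d)
    m=(C[...,2]>.006)&(C[...,2]<.06)&(np.hypot(C[...,0]-.462,C[...,1]+.383)<.12)
    cn=max(cv2.findContours(m.astype(np.uint8),0,1)[0],key=cv2.contourArea)
    P=np.array([ray(n,u,v,.012) for u,v in cn[:,0]]);print(n,"lid",circ(P))
    g=cv2.cvtColor(p,cv2.COLOR_BGR2GRAY)
    m=(g<75)&(np.hypot(C[...,0]-.462,C[...,1]+.383)<.04)
    v,u=np.nonzero(m); print("knob px",u.mean(),v.mean(),m.sum(),u.min(),u.max(),v.min(),v.max())
    print("pred knob mid", proj(n,np.array([.462,-.3825,.031])), proj(n,np.array([.462,-.3825,.048])))
```

```text
top lid (array([ 0.46212431, -0.38384972,  0.08701617]), np.float64(0.0009145331617097363))
knob px 529.5069444444445 260.24305555555554 144 522 537 255 266
pred knob mid [528.72310463 260.46601095] [531.14812999 259.89779981]
scene lid (array([ 0.46266907, -0.38170739,  0.08739069]), np.float64(0.0008406112772273009))
knob px 186.66423357664235 362.83941605839414 137 181 192 356 370
pred knob mid [186.0253217  362.94174452] [184.58693096 359.20152302]
```

Call:
apply_moves(
  rows=[0.06,-0.0064,-0.0304,0,0,0,0,0.06,-0.0064,-0.0304,0,0,0,0,0.06,-0.0064,-0.0304,0,0,0,0,0.06,-0.0064,-0.0304,0,0,0,0,0.06,-0.0064,-0.0304,0,0,0,0,0.06,-0.0064,-0.0304,0,0,0,0,0.06,-0.0064,-0.0304,0,0,0,0,0.06,-0.0064,-0.0304,0,0,0,0,0.06,0,0,-0.03,0,0,0,0.06,0,0,-0.03,0,0,0,0.06,0,0,0,0,0,0,0.06,0,0,0,0,0,0],
)

```text
time: 19.75
tool_pos: [0.459, -0.3818, 0.1642]
ee_rot: [-0.706, -0.0, 0.002, 0.708]
contact_force: [0.4, 0.1, -0.0]
width: 0.683
```

Call:
apply_moves(
  rows=[0.06,0,0,0,0,0,0,0.06,0,0,0,0,0,0,0.06,0,0,0,0,0,0],
)

```text
time: 20.0
tool_pos: [0.4603, -0.3832, 0.167]
ee_rot: [0.708, 0.002, -0.0, -0.707]
contact_force: [0.1, -0.8, -0.6]
width: 0.683
```

Call:
apply_moves(
  rows=[0.06,0.002,0,-0.03,0,0,0,0.06,0,0,-0.03,0,0,0,0.06,0,0,-0.03,0,0,0,0.06,0,0,-0.025,0,0,0,0.06,0,0,-0.014,0,0,0,0.06,0,0,0,0,0,0,0.06,0,0,0,0,0,0,0.06,0,0,0,0,0,0],
)

```text
time: 20.67
tool_pos: [0.4623, -0.3839, 0.0381]
ee_rot: [0.708, 0.001, 0.0, -0.707]
contact_force: [-0.2, -0.1, -0.4]
width: 0.685
```

Call:
apply_moves(
  rows=[0,0,0,0,0,0,0,0,0,0,0,0,0,0,0,0,0,0,0,0,0,0,0,0,0,0,0,0,0,0,0,0,0,0,0,0,0,0,0,0,0,0],
  grip_force=40,
)

```text
time: 21.17
tool_pos: [0.462, -0.3831, 0.0368]
ee_rot: [0.707, 0.001, -0.0, -0.707]
contact_force: [1.3, 0.4, 2.0]
width: 0.292
```

```bash
python3 look.py 10
```

```text
t 21.1667 tcp [ 0.462  -0.3831  0.0368] jaw 0.13 tilt [ 1.3e-03 -1.0e+00 -5.0e-04] w 0.0257 F [1.27 0.43 2.05]
[347. 201.] [0.6032 0.0363 0.066 ] 173.4 165 0.065
[319. 218.] [0.5651 0.1025 0.066 ] 52.8 146 0.065
[347. 234.] [0.5284 0.038  0.066 ] 138.2 152 0.065
```

Call:
apply_moves(
  rows=[0,0,0,0.015,0,0,0,0,0,0,0.03,0,0,0,0,0,0,0.04,0,0,0,0,0,0,0.04,0,0,0,0,0,0,0.04,0,0,0,0,0,0,0.04,0,0,0,0,0.005,0.0221,0,0,0,0,0,0.005,0.0221,0,0,0,0,0,0.005,0.0221,0,0,0,0,0,0.005,0.0221,0,0,0,0,0,0.005,0.0221,0,0,0,0,0,0.005,0.0221,0,0,0,0],
)

```text
time: 22.27
tool_pos: [0.4907, -0.2492, 0.2408]
ee_rot: [-0.707, -0.0, 0.001, 0.707]
contact_force: [0.1, 0.1, -1.3]
width: 0.29
```

Call:
apply_moves(
  rows=[0,0.005,0.0221,0,0,0,0,0,0.005,0.0221,0,0,0,0,0,0.005,0.0221,0,0,0,0,0,0.005,0.0221,0,0,0,0,0,0.005,0.0221,0,0,0,0,0,0.005,0.0221,0,0,0,0,0,0.005,0.0221,0,0,0,0,0,0.005,0.0221,0,0,0,0,0,0.005,0.0221,0,0,0,0,0,0.005,0.0221,0,0,0,0,0,0.005,0.0221,0,0,0,0,0,0.005,0.0221,0,0,0,0],
)

```text
time: 23.27
tool_pos: [0.5508, 0.0156, 0.2408]
ee_rot: [0.707, 0.0, -0.001, -0.707]
contact_force: [0.1, 0.0, -2.2]
width: 0.291
```

Call:
apply_moves(
  rows=[0,0.005,0.0221,0,0,0,0,0,0.005,0.0221,0,0,0,0,0,0,0,0,0,0,0,0,0,0,0,0,0,0,0,0,0,0,0,0,0,0,0,0,0,0,0,0],
)

```text
time: 23.77
tool_pos: [0.561, 0.0576, 0.2411]
ee_rot: [0.707, -0.0, -0.0, -0.707]
contact_force: [-0.1, -0.3, -2.0]
width: 0.29
```

```bash
python3 look.py 11;python3 - <<'E'
from h import *
b=cv2.imread("pics/scene11.png")
cv2.imwrite("pics/v11.png",cv2.resize(b[100:340,180:480],None,fx=2.5,fy=2.5))
E
```

```text
t 23.7667 tcp [0.561  0.0576 0.2411] jaw 0.02 tilt [-6.e-04 -1.e+00 -7.e-04] w 0.0255 F [-0.07 -0.33 -1.97]
```

View pics/v11.png

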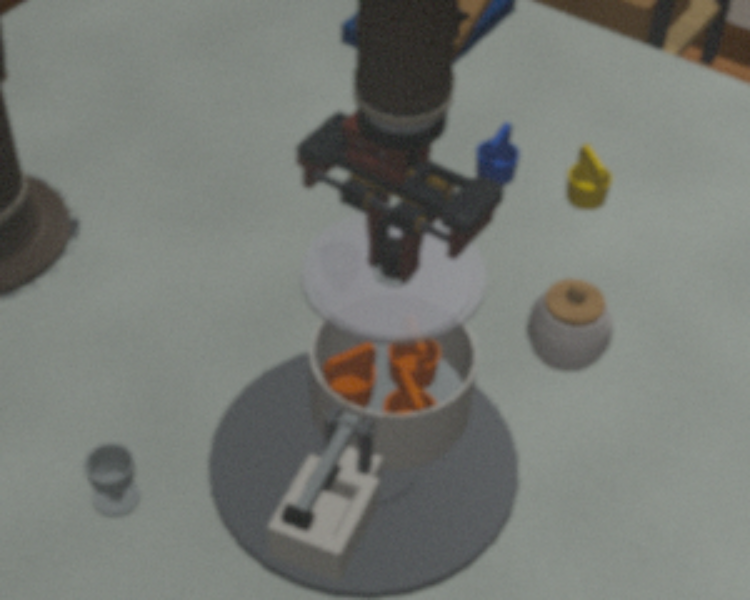

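Run:
```python
from m import *
p=cv2.imread("pics/scene0.png");C=cloud("scene",np.load("pics/scene0.npy"))
r=np.hypot(C[...,0]-.562,C[...,1]-.059); a=np.arctan2(C[...,1]-.059,C[...,0]-.562)
m=(C[...,2]>.1)&(C[...,2]<.115)&(r<.095)&(r>.07)
P=rayv("scene",m,.106); print(m.sum(),circ(P))
# lid held
p=cv2.imread("pics/scene11.png");C=cloud("scene",np.load("pics/scene11.npy"))
g=(C[...,2]>.205)&(C[...,2]<.228)&(np.hypot(C[...,0]-.56,C[...,1]-.058)<.11)
z=C[g]; A=np.c_[z[:,:2]-[.56,.058],np.ones(len(z))]; print("lid plane",np.linalg.lstsq(A,z[:,2],rcond=None)[0],len(z))
```

```text
416 (array([0.56337552, 0.0589783 , 0.0824393 ]), np.float64(0.002299245695301272))
lid plane [-0.00565101  0.00424871  0.21836392] 2524
```

Call:
apply_moves(
  rows=[0,0.0013,0.0014,-0.025,0,0,0,0,0,0,-0.025,0,0,0,0,0,0,-0.025,0,0,0,0,0,0,-0.015,0,0,0,0,0,0,-0.005,0,0,0,0,0,0,-0.003,0,0,0,0,0,0,-0.003,0,0,0,0,0,0,-0.002,0,0,0,0,0,0,0,0,0,0,0,0,0,0,0,0,0],
)

```text
time: 24.7
tool_pos: [0.5631, 0.0604, 0.1391]
ee_rot: [-0.707, -0.001, 0.0, 0.707]
contact_force: [0.8, -0.4, -1.8]
width: 0.29
```

Call:
apply_moves(
  rows=[0,0,0,-0.001,0,0,0,0,0,0,-0.001,0,0,0,0,0,0,0,0,0,0,0,0,0,0,0,0,0],
)

```text
time: 25.03
tool_pos: [0.5629, 0.0605, 0.1368]
ee_rot: [-0.707, -0.001, 0.0, 0.707]
contact_force: [0.2, 0.9, 2.1]
width: 0.288
```

Seated at the expected height. Release, rise, and look.

Call:
apply_moves(
  rows=[0.06,0,0,0,0,0,0,0.06,0,0,0,0,0,0,0.06,0,0,0,0,0,0,0.06,0,0,0,0,0,0,0.06,0,0,0.02,0,0,0,0.06,0,0,0.03,0,0,0,0.06,0,0,0.04,0,0,0,0.06,0,0,0.04,0,0,0,0.06,0.01,-0.04,0,0,0,0,0.06,0.008,-0.04,0,0,0,0,0.06,0.008,-0.04,0,0,0,0,0.06,0.008,-0.04,0,0,0,0],
)

```text
time: 26.03
tool_pos: [0.5969, -0.101, 0.2668]
ee_rot: [-0.707, -0.002, 0.001, 0.707]
contact_force: [0.5, -0.2, 0.2]
width: 0.684
```

Call:
apply_moves(
  rows=[0.04,0.008,-0.04,0,0,0,4.2,0.04,0,0,0,0,0,7,0.04,0,0,0,0,0,0,0.04,0,0,0,0,0,0,0.04,0,0,0,0,0,0],
)

```text
time: 26.45
tool_pos: [0.6047, -0.1381, 0.2662]
ee_rot: [-0.703, -0.069, 0.069, 0.704]
contact_force: [0.2, 0.3, 0.6]
width: 0.457
```

```bash
python3 look.py 12;python3 - <<'E'
from m import *
a=cv2.imread("pics/top12.png");b=cv2.imread("pics/scene12.png")
cv2.imwrite("pics/v12.png",np.hstack([b[150:390,200:500],a[120:360,260:560]])); 
for n in("top","scene"):
    C=cloud(n,np.load(f"pics/{n}12.npy"))
    r=np.hypot(C[...,0]-.5625,C[...,1]-.059)
    g=(C[...,2]>.098)&(C[...,2]<.13)&(r<.085)&(r>.03)
    z=C[g]; A=np.c_[z[:,:2]-[.5625,.059],np.ones(len(z))]; print(n,"lid plane",np.linalg.lstsq(A,z[:,2],rcond=None)[0],len(z))
E
```

```text
t 26.45 tcp [ 0.6047 -0.1381  0.2662] jaw 11.22 tilt [ 0.     -1.      0.0011] w 0.0402 F [0.24 0.27 0.63]
top lid plane [-1.43805204e-03 -7.13822630e-05  1.14236039e-01] 4043
scene lid plane [-0.01041757  0.02034309  0.11339116] 1458
```

View pics/v12.png

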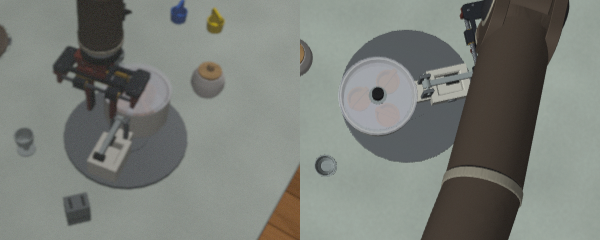

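Call:
apply_moves(
  rows=[0.045,0.0028,-0.0235,0,0,0,0.3,0.045,0,0,-0.03,0,0,0,0.045,0,0,-0.03,0,0,0,0.045,0,0,0,0,0,0,0.045,0,0,0,0,0,0,0.045,0,0,0,0,0,0],
)

```text
time: 27.05
tool_pos: [0.6082, -0.1625, 0.2078]
ee_rot: [0.704, 0.072, -0.071, -0.703]
contact_force: [-0.3, -1.1, 0.6]
width: 0.511
```

```bash
python3 look.py 13;python3 - <<'E'
from m import *
b=cv2.imread("pics/scene13.png")
s=bot.state(); print(proj("scene",s['tool_pos']-[0,0,.017]),proj("scene",np.array([.6075,-.1615,.112])))
cv2.imwrite("pics/v13.png",cv2.resize(b[220:340,240:390],None,fx=5,fy=5)); 
E
```

```text
t 27.05 tcp [ 0.6082 -0.1625  0.2078] jaw 11.65 tilt [ 1.1e-03 -1.0e+00 -4.0e-04] w 0.045 F [-0.28 -1.06  0.56]
[296.79210508 286.67130377] [297.58378587 307.24232321]
```

View pics/v13.png

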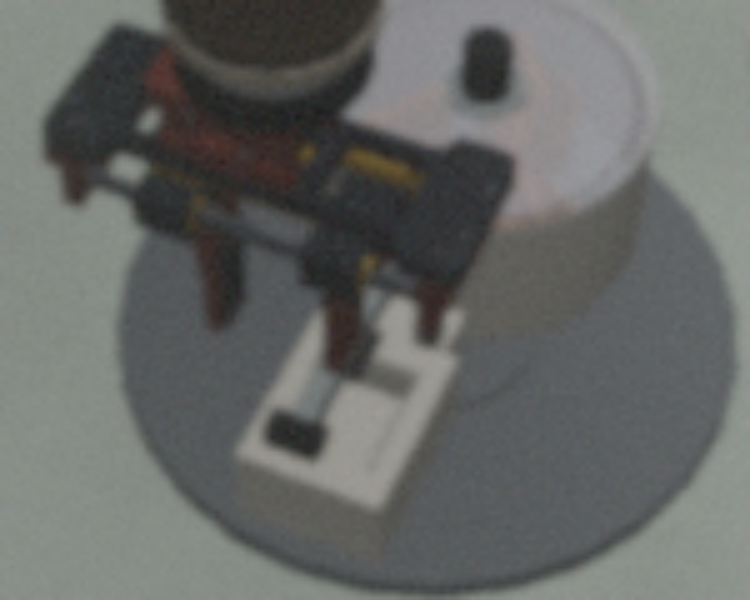

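Run:
```python
from m import *
for n,f in (("scene","scene0"),("scene","scene13"),("top","top0")):
    p=cv2.imread(f"pics/{f}.png");g=p.max(2);C=cloud(n,np.load(f"pics/{f}.npy"))
    m=(np.hypot(C[...,0]-.6075,C[...,1]+.1615)<.03)&(C[...,2]>.09)&(C[...,2]<.135)&(g<75)
    v,u=np.nonzero(m);print(f,len(u),u.mean(),v.mean(),ray(n,u.mean(),v.mean(),.117), np.median(C[m],0), proj(n,np.array([.6075,-.1615,.117])))
    m2=(C[...,2]>.10)&(np.hypot(C[...,0]-.595,C[...,1]+.105)<.075)&(C[...,2]<.135)&(g>=75)
    P=rayv(n,m2,.119); P=P[(P[:,1]<-.07)&(P[:,1]>-.145)]; q=np.polyfit(P[:,1],P[:,0],1); print('lever bar line yaw',np.degrees(np.arctan(-q[0])),'x at y=-.1615',np.polyval(q,-.1615),'x at -.1056',np.polyval(q,-.1056),len(P))
```

```text
scene0 72 298.75 306.5 [ 0.61053321 -0.16104425  0.117     ] [ 0.61149027 -0.16246778  0.11868025] [297.53864425 305.97030442]
lever bar line yaw 11.299623510360476 x at y=-.1615 0.6097525319154 x at -.1056 0.5985829916797495 191
scene13 65 298.84615384615387 306.4923076923077 [ 0.61069383 -0.16090226  0.117     ] [ 0.61151625 -0.16202811  0.11892933] [297.53864425 305.97030442]
lever bar line yaw 7.792336946814421 x at y=-.1615 0.6088968554234735 x at -.1056 0.6012471244473707 92
top0 83 437.48192771084337 192.89156626506025 [ 0.60720049 -0.16167455  0.117     ] [ 0.60650844 -0.16168552  0.11963231] [437.39792813 192.7587322 ]
lever bar line yaw 11.830229405720686 x at y=-.1615 0.6071358162688839 x at -.1056 0.5954269142645815 219
```

Call:
apply_moves(
  rows=[0.045,0.001,0.001,-0.03,0,0,0,0.045,0,0,-0.03,0,0,0,0.045,0,0,-0.025,0,0,0,0.045,0,0,-0.012,0,0,0,0.045,0,0,0,0,0,0,0.045,0,0,0,0,0,0],
)

```text
time: 27.65
tool_pos: [0.609, -0.1623, 0.1104]
ee_rot: [0.704, 0.072, -0.071, -0.703]
contact_force: [1.3, -0.3, 0.7]
width: 0.515
```

Call:
apply_moves(
  rows=[0.01,0,0,0,0,0,0,0.01,0,0,0,0,0,0,0.01,0,0,0,0,0,0,0.01,0,0,0,0,0,0,0.01,0,0,0,0,0,0,0.01,0,0,0,0,0,0,0.01,0,0,0,0,0,0],
  grip_force=10,
)

```text
time: 28.23
tool_pos: [0.6104, -0.1622, 0.1108]
ee_rot: [0.704, 0.073, -0.07, -0.703]
contact_force: [5.5, 0.5, 3.0]
width: 0.297
```

```bash
python3 look.py 14
```

```text
t 28.2333 tcp [ 0.6104 -0.1622  0.1108] jaw 11.64 tilt [ 0.0042 -1.     -0.0014] w 0.0261 F [5.53 0.46 3.  ]
```

Call:
apply_moves(
  rows=[0.01,0.0008,0.0012,0.0167,0,0,0,0.01,-0.0007,0.0036,0.0164,0,0,0,0.01,-0.0012,0.0058,0.0156,0,0,0,0.01,-0.0016,0.008,0.0146,0,0,0,0.01,-0.0021,0.01,0.0133,0,0,0,0.01,-0.0024,0.0118,0.0117,0,0,0,0.01,0,0,0,0,0,0],
)

```text
time: 28.92
tool_pos: [0.6019, -0.1205, 0.2003]
ee_rot: [0.703, 0.073, -0.071, -0.703]
contact_force: [3.4, -0.8, 2.6]
width: 0.296
```

Call:
apply_moves(
  rows=[0.01,-0.0025,0.0134,0.0098,0,0,0,0.01,-0.003,0.0146,0.0077,0,0,0,0.01,-0.0032,0.0155,0.0054,0,0,0,0.01,-0.0033,0.0161,0.0031,0,0,0,0.01,-0.0034,0.0164,0.0007,0,0,0,0.01,-0.0034,0.0163,-0.0018,0,0,0,0.01,0,0,0,0,0,0,0.01,0,0,0,0,0,0],
)

```text
time: 29.58
tool_pos: [0.5828, -0.0277, 0.2237]
ee_rot: [-0.703, -0.073, 0.072, 0.704]
contact_force: [0.2, 1.7, 8.1]
width: 0.295
```

```bash
python3 look.py 15;python3 - <<'E'
from m import *
b=cv2.imread("pics/scene15.png")
cv2.imwrite("pics/v15.png",cv2.resize(b[160:340,240:390],None,fx=4,fy=3.3)); 
E
```

```text
t 29.5833 tcp [ 0.5828 -0.0277  0.2237] jaw 11.75 tilt [ 0.0019 -1.      0.0013] w 0.0259 F [0.2  1.73 8.1 ]
```

View pics/v15.png

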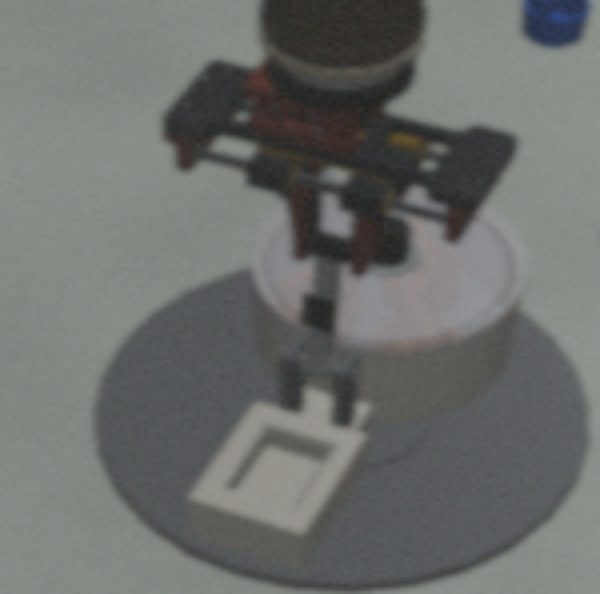

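Call:
apply_moves(
  rows=[0.05,0,0,0,0,0,0,0.05,0,0,0,0,0,0,0.05,0,0,0,0,0,0,0.05,0,0,0.02,0,0,0,0.05,0,0,0.02,0,0,0,0.05,0,0,0.02,0,0,0,0.05,-0.04,0,0,0,0,0,0.05,-0.04,0,0,0,0,0,0.05,-0.04,0,0,0,0,0,0.05,-0.04,0,0,0,0,0,0.05,0,0,0,0,0,0],
)

```text
time: 30.6
tool_pos: [0.4153, -0.0305, 0.2816]
ee_rot: [-0.703, -0.07, 0.073, 0.704]
contact_force: [-0.2, -0.2, -0.1]
width: 0.569
```

```bash
python3 look.py 16;python3 - <<'E'
from m import *
a=cv2.imread("pics/top16.png");b=cv2.imread("pics/scene16.png")
cv2.imwrite("pics/v16.png",np.hstack([cv2.resize(b[200:400,240:390],None,fx=2.6,fy=2.6),cv2.resize(a[140:290,360:510],None,fx=2.66,fy=3.4666)])); 
E
```

```text
t 30.6 tcp [ 0.4153 -0.0305  0.2816] jaw 11.54 tilt [-0.0042 -1.      0.0031] w 0.0501 F [-0.2  -0.24 -0.12]
```

View pics/v16.png

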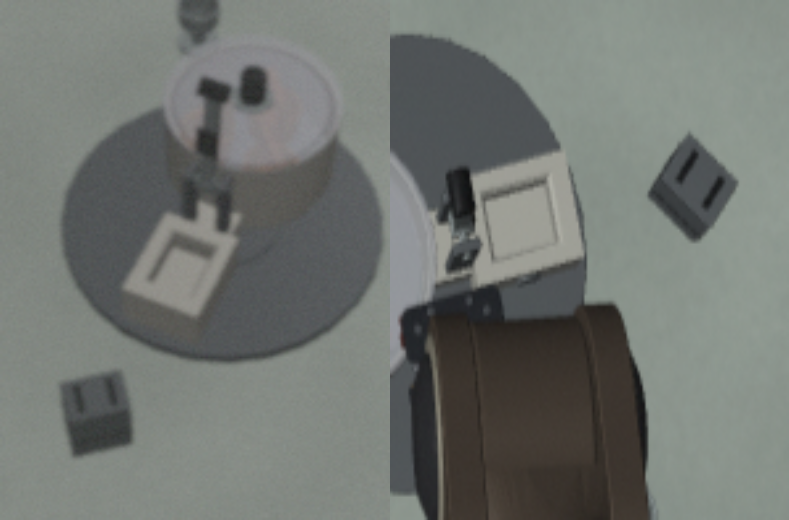

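Run:
```python
from m import *
for n in ("top","scene"):
    p=cv2.imread(f"pics/{n}16.png");C=cloud(n,np.load(f"pics/{n}16.npy"))
    g=cv2.cvtColor(p,cv2.COLOR_BGR2GRAY)
    for th in (.056,.060):
        m=(C[...,2]>th)&(C[...,2]<.08)&(np.hypot(C[...,0]-.6175,C[...,1]+.258)<.06)
        P=rayv(n,m,.064); r=cv2.minAreaRect((P[:,:2]*1000).astype(np.float32)); print(n,"block",th,m.sum(),P.mean(0).round(4),r)
    # socket hole
    for th in (.050,.056):
        reg=(np.hypot(C[...,0]-.597,C[...,1]+.106)<.045)
        hole=reg&(C[...,2]<th)&(C[...,2]>.02)
        k,l,st,ce=cv2.connectedComponentsWithStats(hole.astype(np.uint8)); i=1+st[1:,4].argmax()
        P=rayv(n,l==i,.058); print(n,"hole",th,st[i,4],P.mean(0).round(4),cv2.minAreaRect((P[:,:2]*1000).astype(np.float32)))
    m=(C[...,2]>.098)&(C[...,2]<.128)&(np.hypot(C[...,0]-.5625,C[...,1]-.059)<.1)&(C[...,1]>-.01)
    cn=max(cv2.findContours(m.astype(np.uint8),0,1)[0],key=cv2.contourArea)
    P=np.array([ray(n,u,v,.112) for u,v in cn[:,0]]);print(n,"lid",circ(P))
    # lever tip
    m=(C[...,2]>.2)&(C[...,2]<.25)&(np.hypot(C[...,0]-.5828,C[...,1]+.0277)<.04)&(g<70)
    v,u=np.nonzero(m); print("tip",len(u),np.median(C[m],0).round(4), ray(n,u.mean(),v.mean(),.232))
```

```text
top block 0.056 424 [ 0.6179 -0.2584  0.064 ] ((617.5494384765625, -258.2073974609375), (53.94274139404297, 42.802223205566406), 50.7254524230957)
top block 0.06 388 [ 0.6184 -0.2593  0.064 ] ((617.8063354492188, -258.5415954589844), (53.90274429321289, 41.744476318359375), 50.15500259399414)
top hole 0.05 436 [ 0.5956 -0.105   0.058 ] ((595.943115234375, -105.06462097167969), (42.32415008544922, 55.488067626953125), 11.46804428100586)
top hole 0.056 477 [ 0.5962 -0.1056  0.058 ] ((598.893798828125, -105.94804382324219), (51.55846405029297, 60.52581024169922), 9.666337966918945)
top lid (array([0.56109535, 0.06278583, 0.08469426]), np.float64(0.005544113954036316))
tip 120 [ 0.5818 -0.0375  0.2335] [ 0.58201179 -0.03791663  0.232     ]
scene block 0.056 433 [ 0.6205 -0.2589  0.064 ] ((621.1287231445312, -259.02203369140625), (53.8163948059082, 44.84693908691406), 49.74000549316406)
scene block 0.06 405 [ 0.6199 -0.2581  0.064 ] ((619.9815063476562, -258.1451110839844), (53.72631072998047, 41.811458587646484), 50.34446716308594)Traceback (most recent call last):
  File "<stdin>", line 13, in <module>
  File "m.py", line 7, in rayv
    v,u=np.nonzero(m); return np.array([ray(n,a,b,z) for a,b in zip(u,v)])
                                        ~~~^^^^^^^^^
  File "h.py", line 11, in ray
    f,cx,cy,W=K(n); I=np.linalg.inv(W); o=I[:3,3]; r=I[:3,:3]@np.array([(u-cx)/f,-(v-cy)/f,-1]); return o+r*(z-o[2])/r[2]
              ~^^^
  File "h.py", line 5, in K
    c=camera_info(n); f=240/np.tan(np.radians(c['fov_y']/2)); return f,c['cx'],c['cy'],np.array(c['world_to_cam'])
ValueError: time passes only in moves, steps and waits
```

```bash
sed -i 's/^def K(n):/import functools\n@functools.lru_cache(None)\ndef K(n):/' h.py
python3 - <<'E'
from m import *
for n in ("scene",):
    p=cv2.imread(f"pics/{n}16.png");C=cloud(n,np.load(f"pics/{n}16.npy"))
    g=cv2.cvtColor(p,cv2.COLOR_BGR2GRAY)
    for th in (.050,.056):
        reg=(np.hypot(C[...,0]-.597,C[...,1]+.106)<.05)
        hole=reg&(C[...,2]<th)&(C[...,2]>.02)
        k,l,st,ce=cv2.connectedComponentsWithStats(hole.astype(np.uint8)); i=1+st[1:,4].argmax() if k>1 else 0
        P=rayv(n,l==i,.058); print(n,"hole",th,st[i,4],P.mean(0).round(4),cv2.minAreaRect((P[:,:2]*1000).astype(np.float32)))
    m=(C[...,2]>.2)&(C[...,2]<.25)&(np.hypot(C[...,0]-.5828,C[...,1]+.0277)<.04)&(g<70)
    v,u=np.nonzero(m); print("tip",len(u),np.median(C[m],0).round(4), ray(n,u.mean(),v.mean(),.232))
E
```

```text
scene hole 0.05 314 [ 0.5981 -0.1056  0.058 ] ((597.7935791015625, -104.91265106201172), (40.331809997558594, 53.49273681640625), 11.493661880493164)
scene hole 0.056 355 [ 0.5968 -0.1039  0.058 ] ((595.2975463867188, -103.370361328125), (46.174835205078125, 58.15862274169922), 10.626886367797852)
tip 72 [ 0.587  -0.0409  0.2317] [ 0.58654167 -0.04129495  0.232     ]
```

Call:
apply_moves(
  rows=[0,0.035,-0.01,0,0,0,0,0,0.035,-0.01,0,0,0,0,0,0.035,-0.01,0,0,0,0,0,0.035,-0.01,0,0,0,0,0,0.036,-0.006,0,0,0,0,0,0,0,-0.02,0,0,0,0,0,0,-0.02,0,0,0,0,0,0,-0.015,0,0,0,0,0,0,0,0,0,0],
)

```text
time: 31.45
tool_pos: [0.5979, -0.0755, 0.2231]
ee_rot: [0.704, 0.069, -0.074, -0.703]
contact_force: [-0.1, 0.4, -0.5]
width: 0.007
```

Call:
apply_moves(
  rows=[0,-0.0012,0.006,0,0,0,0,0,-0.0012,0.006,0,0,0,0,0,-0.0012,0.006,0,0,0,0,0,-0.001,0.005,0,0,0,0,0,-0.001,0.005,0,0,0,0,0,0,0.003,0,0,0,0,0,0,0,0,0,0,0],
)

```text
time: 32.03
tool_pos: [0.5929, -0.0432, 0.228]
ee_rot: [-0.703, -0.072, 0.072, 0.704]
contact_force: [0.4, -0.6, -0.3]
width: 0.01
```

```bash
python3 look.py 17;python3 - <<'E'
from m import *
b=cv2.imread("pics/scene17.png")
cv2.imwrite("pics/v17.png",cv2.resize(b[160:340,240:390],None,fx=4,fy=3.3)); 
E
```

```text
t 32.0333 tcp [ 0.5929 -0.0432  0.228 ] jaw 11.69 tilt [ 7.e-04 -1.e+00  5.e-04] w 0.0009 F [ 0.43 -0.58 -0.25]
```

View pics/v17.png

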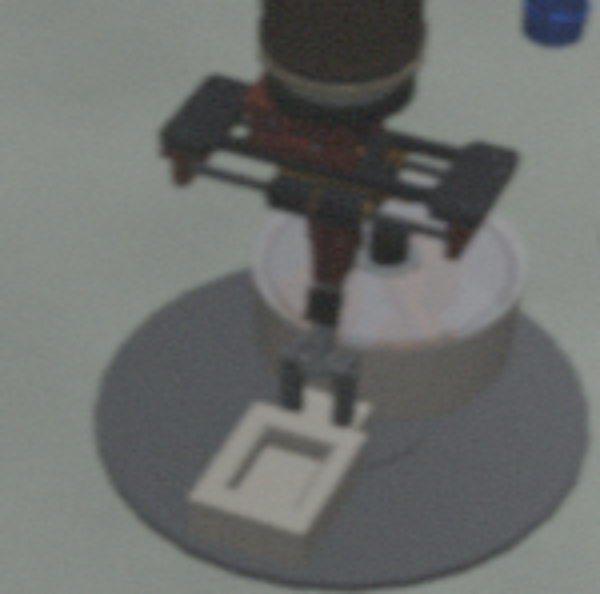

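Call:
apply_moves(
  rows=[0,0.0033,-0.027,0,0,0,0,0.02,0.0033,-0.027,0.01,0,0,0,0.07,0.0033,-0.027,0.01,0,0,-6.4,0.07,0.0033,-0.027,0,0,0,-6.4,0.07,0.0033,-0.027,0,0,0,-6.4,0.07,0.0033,-0.027,0,0,0,-6.4,0.07,0.0033,-0.027,0,0,0,-6.4,0.07,0.0033,-0.026,0,0,0,-6.4,0.07,0,0,0,0,0,-6.4,0.07,0,0,0,0,0,-6.4,0.07,0,0,0,0,0,0,0.07,0,0,0,0,0,0],
)

```text
time: 33.13
tool_pos: [0.6192, -0.2594, 0.2473]
ee_rot: [0.666, -0.238, 0.238, -0.666]
contact_force: [-0.1, 0.1, -0.0]
width: 0.783
```

```bash
python3 look.py 18;python3 - <<'E'
from m import *
b=cv2.imread("pics/scene18.png")
cv2.imwrite("pics/v18.png",cv2.resize(b[160:400,220:400],None,fx=3,fy=2.5)); 
s=bot.state()
for q in (s['tool_pos']-[0,0,.017],np.array([.6195,-.2585,.064])): print(proj("scene",q))
n="scene";C=cloud(n,np.load(f"pics/{n}18.npy"));g=b.max(2)
m=(C[...,2]>.06)&(C[...,2]<.072)&(np.hypot(C[...,0]-.6175,C[...,1]+.258)<.06)
P=rayv(n,m,.064); r=cv2.minAreaRect((P[:,:2]*1000).astype(np.float32)); print(n,"block",m.sum(),P.mean(0).round(4),r)
m=(C[...,2]>.2)&(C[...,2]<.25)&(np.hypot(C[...,0]-.5828,C[...,1]+.0277)<.04)&(g<75)
v,u=np.nonzero(m); print("tip",len(u),np.median(C[m],0).round(4), ray(n,u.mean(),v.mean(),.232))
E
```

```text
t 33.1333 tcp [ 0.6192 -0.2594  0.2473] jaw -39.39 tilt [-2.e-04 -1.e+00 -5.e-04] w 0.0689 F [-0.08  0.07 -0.04]
[270.8482533  309.60838562]
[275.61993987 352.28027996]
scene block 408 [ 0.6198 -0.2582  0.064 ] ((620.3662109375, -257.98260498046875), (53.536476135253906, 42.81212615966797), 52.12376403808594)
tip 74 [ 0.5834 -0.0276  0.2299] [ 0.58484122 -0.02950019  0.232     ]
```

View pics/v18.png

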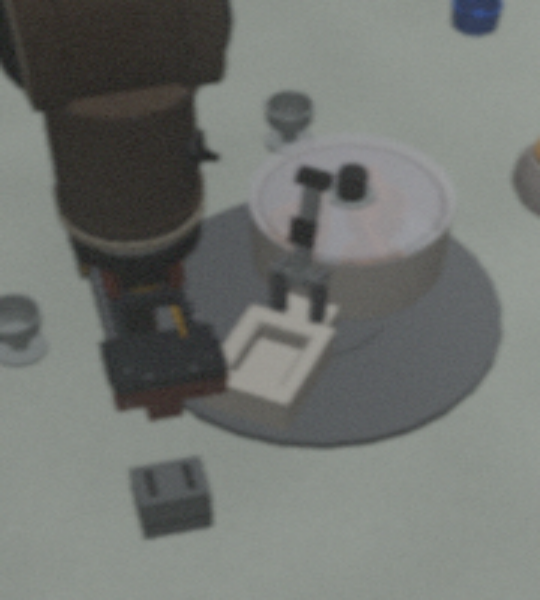

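Call:
apply_moves(
  rows=[0.07,0.0002,0.0009,-0.03,0,0,0,0.07,0,0,-0.035,0,0,0,0.07,0,0,-0.035,0,0,0,0.07,0,0,-0.035,0,0,0,0.07,0,0,-0.03,0,0,0,0.07,0,0,-0.02,0,0,0,0.07,0,0,-0.01,0,0,0,0.07,0,0,-0.006,0,0,0,0.07,0,0,0,0,0,0,0.07,0,0,0,0,0,0],
)

```text
time: 34.07
tool_pos: [0.6201, -0.2589, 0.0478]
ee_rot: [0.665, -0.239, 0.24, -0.665]
contact_force: [0.3, -0.9, 0.6]
width: 0.798
```

Call:
apply_moves(
  rows=[0.02,0,0,0,0,0,0,0.02,0,0,0,0,0,0,0.02,0,0,0,0,0,0,0.02,0,0,0,0,0,0,0.02,0,0,0,0,0,0,0.02,0,0,0,0,0,0],
  grip_force=30,
)

```text
time: 34.57
tool_pos: [0.6197, -0.2585, 0.047]
ee_rot: [-0.665, 0.239, -0.24, 0.665]
contact_force: [0.3, -0.3, 2.8]
width: 0.451
```

```bash
python3 look.py 19
```

```text
t 34.5667 tcp [ 0.6197 -0.2585  0.047 ] jaw -39.58 tilt [ 5.e-04 -1.e+00  4.e-04] w 0.0397 F [ 0.32 -0.28  2.8 ]
```

Call:
apply_moves(
  rows=[0.02,0,0,0.015,0,0,0,0.02,0,0,0.03,0,0,0,0.02,0,0,0.04,0,0,0,0.02,0,0,0.04,0,0,6.39,0.02,0,0,0,0,0,6.39,0.02,0,0,0,0,0,6.39,0.02,0,0,0,0,0,6.39,0.02,0,0,0,0,0,6.39,0.02,0,0,0,0,0,6.39,0.02,0,0,0,0,0,6.39,0.02,0,0,0,0,0,6.37,0.02,0,0,0,0,0,0],
)

```text
time: 35.67
tool_pos: [0.619, -0.2589, 0.1724]
ee_rot: [0.703, 0.072, -0.072, -0.703]
contact_force: [0.5, -0.5, -0.1]
width: 0.453
```

Call:
apply_moves(
  rows=[0.02,-0.0035,0.0255,0,0,0,0,0.02,-0.0035,0.0255,0,0,0,0,0.02,-0.0035,0.0255,0,0,0,0,0.02,-0.0035,0.0255,0,0,0,0,0.02,-0.0035,0.0255,0,0,0,0,0.02,-0.0035,0.0255,0,0,0,0,0.02,0,0,-0.02,0,0,0,0.02,0,0,-0.015,0,0,0,0.02,0,0,0,0,0,0,0.02,0,0,0,0,0,0,0.02,0,0,0,0,0,0,0.02,0,0,0,0,0,0],
)

```text
time: 36.67
tool_pos: [0.599, -0.1062, 0.1377]
ee_rot: [0.704, 0.071, -0.07, -0.703]
contact_force: [0.9, -0.7, -1.1]
width: 0.449
```

```bash
python3 look.py 20;python3 - <<'E'
from m import *
b=cv2.imread("pics/scene20.png")
cv2.imwrite("pics/v20.png",cv2.resize(b[200:360,240:390],None,fx=5,fy=3.75)); 
E
```

```text
t 36.6667 tcp [ 0.599  -0.1062  0.1377] jaw 11.41 tilt [ 1.4e-03 -1.0e+00 -6.0e-04] w 0.0395 F [ 0.93 -0.67 -1.13]
```

View pics/v20.png

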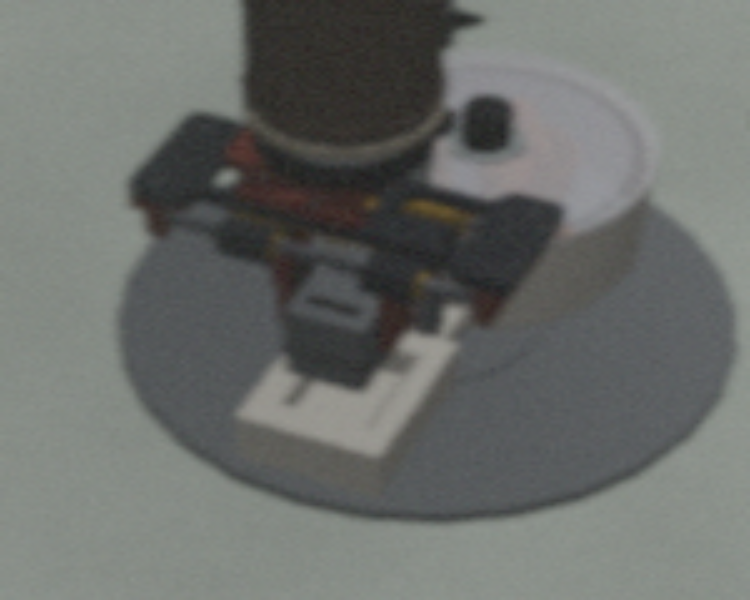

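Run:
```python
from m import *
d=np.array([np.sin(np.radians(11.5)),-np.cos(np.radians(11.5))]);ux=np.array([-d[1],d[0]])
for q in ((290,352),(362,385)): print(ray("scene",q[0]/5+240,q[1]/3.75+200,.0907))
c=np.array([.599,-.1062])
for s in(-1,1): print("pred",c+.027*d+s*.02*ux, proj("scene",np.append(c+.027*d+s*.02*ux,.0907)))
```

```text
[ 0.57662808 -0.11986774  0.0907    ]
[ 0.61839371 -0.12015141  0.0907    ]
pred [ 0.58478444 -0.13664533] [296.43004165 300.36653652]
pred [ 0.62398143 -0.12867061] [312.18492419 306.35329785]
```

Run:
```python
from m import *
b=cv2.imread("pics/scene20.png")
d=np.array([np.sin(np.radians(11.5)),-np.cos(np.radians(11.5))]);ux=np.array([-d[1],d[0]])
c=np.array([.599,-.1062]); 
k=10;o=np.array([280,255]); im=cv2.resize(b[255:315,280:340],None,fx=k,fy=k,interpolation=cv2.INTER_CUBIC)
im=cv2.convertScaleAbs(im,alpha=1.5,beta=20)
for z in (.0907,.1547):
    for s in(-1,1):
        for t in (-1,1):
            q=proj("scene",np.append(c+t*.027*d+s*.02*ux,z)); cv2.circle(im,tuple(int(x) for x in (q-o+.5)*k),4,(0,255,0),-1)
for s in(-1,1):
    for t in (-1,1):
        q=proj("scene",np.append(np.array([.5988,-.1055])+t*.0285*d+s*.0215*ux,.06)); cv2.circle(im,tuple(int(x) for x in (q-o+.5)*k),4,(0,0,255),-1)
cv2.imwrite("pics/v21.png",im)
```

```text
(no output)
```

View pics/v21.png

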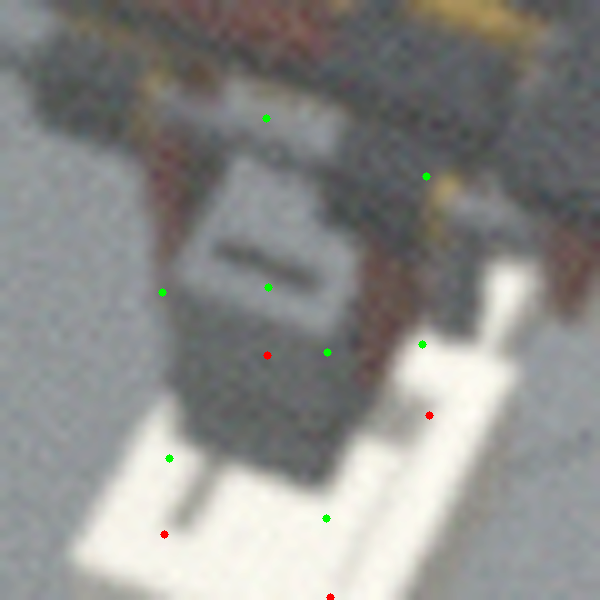

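Run:
```python
from m import *
C=cloud("scene",np.load("pics/scene20.npy"));d=np.load("pics/scene20.npy")
for x,y in ((250,210),(300,310),(210,300),(250,380),(250,420),(310,440),(120,570),(350,590),(190,500)):
    u,v=280+x//10,255+y//10; print((x,y),C[v-1:v+2,u-1:u+2].reshape(-1,3).mean(0).round(4))
```

```text
(250, 210) [ 0.5886 -0.1076  0.1551]
(300, 310) [ 0.6132 -0.1223  0.1531]
(210, 300) [ 0.5953 -0.1316  0.1528]
(250, 380) [ 0.6042 -0.129   0.127 ]
(250, 420) [ 0.6048 -0.1301  0.1132]
(310, 440) [ 0.6186 -0.1259  0.1121]
(120, 570) [ 0.5827 -0.1521  0.0597]
(350, 590) [ 0.6297 -0.1253  0.0601]
(190, 500) [ 0.5765 -0.1173  0.0419]
```

Run:
```python
from m import *
C=cloud("scene",np.load("pics/scene20.npy"))
d=np.array([np.sin(np.radians(11.5)),-np.cos(np.radians(11.5))]);ux=np.array([-d[1],d[0]])
c=np.array([.599,-.1062]); S=C[...,:2]-c; a=S@ux; t=S@d; z=C[...,2]
m=(abs(a)<.016)&(t>.01)&(t<.04)&(z>.1)&(z<.145); print("front face d",m.sum(),np.median(t[m]),t[m].std(), np.polyfit(a[m],t[m],1),np.polyfit(z[m],t[m],1))
# silhouette across: front face edges
m=(abs(a)<.03)&(t>.018)&(t<.032)&(z>.1)&(z<.115); print("a range",np.percentile(a[m],[1,5,50,95,99]),m.sum())
# socket inner walls: from scene16 & top16: far wall (toward cooker, t<0), and floor extents
for n in("scene","top"):
    C=cloud(n,np.load(f"pics/{n}16.npy"));S=C[...,:2]-np.array([.5988,-.1055]); a=S@ux; t=S@d; z=C[...,2]
    for nm,m in (("far -d wall",(abs(a)<.015)&(t<-.015)&(t>-.04)&(z>.04)&(z<.053)),("floor",(abs(a)<.04)&(abs(t)<.04)&(z<.0395)&(z>.03))):
        if m.sum(): print(n,nm,m.sum(),"t",np.percentile(t[m],[2,50,98]).round(4),"a",np.percentile(a[m],[2,50,98]).round(4))
    # top surface extents along t at |a|<.015 and along a at |t|<.02
    m=(abs(a)<.012)&(abs(t)<.05)&(z>.057)&(z<.064); h=t[m]; print(n,"head top t neg max",np.percentile(h[h<0],98),"pos min",np.percentile(h[h>0],2))
    m=(abs(t)<.018)&(abs(a)<.05)&(z>.057)&(z<.064); h=a[m]; print(n,"head top a neg max",np.percentile(h[h<0],98),"pos min",np.percentile(h[h>0],2))
```

```text
front face d 149 0.023981941561263438 0.001302738403511131 [-0.00262683  0.02398001] [0.00120463 0.02383164]
a range [-0.02000969 -0.01860938  0.00026234  0.01776476  0.01843497] 68
scene far -d wall 39 t [-0.0343 -0.0317 -0.0217] a [-0.0131  0.0005  0.0135]
scene floor 268 t [-0.0329 -0.0094  0.0207] a [-0.0241 -0.0035  0.035 ]
scene head top t neg max -0.030358905915174036 pos min 0.028186170396684904
scene head top a neg max -0.023763038091019675 pos min 0.020066115400073345
top far -d wall 5 t [-0.0284 -0.0226 -0.0182] a [-0.0081 -0.0024  0.0016]
top floor 355 t [-0.0243  0.0013  0.028 ] a [-0.0206 -0.0013  0.0191]
top head top t neg max -0.029332505599362266 pos min 0.027704492290665
top head top a neg max -0.024642912171708675 pos min 0.018916068833820993
```

Call:
apply_moves(
  rows=[0.02,-0.0006,-0.0006,-0.01,0,0,0,0.02,0,0,-0.01,0,0,0,0.02,0,0,-0.006,0,0,0,0.02,0,0,-0.002,0,0,0,0.02,0,0,-0.002,0,0,0,0.02,0,0,-0.002,0,0,0,0.02,0,0,-0.001,0,0,0,0.02,0,0,0,0,0,0],
)

```text
time: 37.43
tool_pos: [0.5973, -0.1063, 0.106]
ee_rot: [-0.703, -0.071, 0.071, 0.704]
contact_force: [-10.0, 2.1, 26.4]
width: 0.454
```

Call:
apply_moves(
  rows=[0.02,-0.0008,0,0.002,0,0,0,0.02,-0.0008,0,0,0,0,0,0.02,0,0,-0.001,0,0,0,0.02,0,0,-0.001,0,0,0,0.02,0,0,-0.001,0,0,0,0.02,0,0,0,0,0,0],
)

```text
time: 37.93
tool_pos: [0.5976, -0.1062, 0.1032]
ee_rot: [0.704, 0.072, -0.07, -0.703]
contact_force: [2.1, 0.1, -0.1]
width: 0.453
```

Call:
apply_moves(
  rows=[0.02,0,0,-0.002,0,0,0,0.02,0,0,-0.002,0,0,0,0.02,0,0,-0.002,0,0,0,0.02,0,0,-0.002,0,0,0,0.02,0,0,0,0,0,0],
)

```text
time: 38.35
tool_pos: [0.5975, -0.1057, 0.0942]
ee_rot: [0.704, 0.072, -0.07, -0.703]
contact_force: [6.3, 0.5, -2.0]
width: 0.457
```

Call:
apply_moves(
  rows=[0.02,0.0005,0,-0.002,0,0,0,0.02,0,0,-0.002,0,0,0,0.02,0,0,-0.002,0,0,0,0.02,0,0,-0.002,0,0,0,0.02,0,0,-0.001,0,0,0,0.02,0,0,0,0,0,0],
)

```text
time: 38.85
tool_pos: [0.5976, -0.1058, 0.0853]
ee_rot: [0.704, 0.072, -0.071, -0.703]
contact_force: [6.4, 1.2, -1.1]
width: 0.457
```

Call:
apply_moves(
  rows=[0.02,0.0003,0,-0.001,0,0,0,0.02,0,0,-0.001,0,0,0,0.02,0,0,-0.001,0,0,0,0.02,0,0,-0.001,0,0,0,0.02,0,0,0,0,0,0],
)

```text
time: 39.27
tool_pos: [0.5976, -0.1059, 0.0828]
ee_rot: [-0.703, -0.071, 0.071, 0.704]
contact_force: [-0.1, 3.8, 14.1]
width: 0.451
```

Call:
apply_moves(
  rows=[0.07,0,0,0,0,0,0,0.07,0,0,0,0,0,0,0.07,0,0,0,0,0,0,0.07,0,0,0,0,0,0,0.07,0,0,0.02,0,0,0,0.07,0,0,0.03,0,0,0,0.07,0,0,0.04,0,0,0,0.07,0,0,0.04,0,0,0,0.07,0,0,0.04,0,0,0,0.07,0,0,0.03,0,0,0,0.06,-0.03,0,0,0,0,0,0.06,-0.04,0,0,0,0,0],
)

```text
time: 40.27
tool_pos: [0.5286, -0.1061, 0.2826]
ee_rot: [0.704, 0.072, -0.07, -0.703]
contact_force: [-0.4, 0.6, 0.4]
width: 0.701
```

Call:
apply_moves(
  rows=[0.045,-0.04,0.0,0,0,0,0,0.045,-0.04,0,0,0,0,0,0.045,-0.04,0,0,0,0,0,0.045,0,0,0,0,0,0,0.045,0,0,0,0,0,0],
)

```text
time: 40.68
tool_pos: [0.4054, -0.1061, 0.2819]
ee_rot: [-0.703, -0.071, 0.07, 0.704]
contact_force: [1.3, 0.1, 0.5]
width: 0.514
```

```bash
python3 look.py 21;python3 - <<'E'
from m import *
a=cv2.imread("pics/top21.png");b=cv2.imread("pics/scene21.png")
cv2.imwrite("pics/v22.png",np.hstack([cv2.resize(b[160:340,240:390],None,fx=2.6,fy=2.6),cv2.resize(a[140:290,330:480],None,fx=2.6,fy=3.12)])); 
d=np.array([np.sin(np.radians(11.5)),-np.cos(np.radians(11.5))]);ux=np.array([-d[1],d[0]])
for n,p in(("scene",b),("top",a)):
    C=cloud(n,np.load(f"pics/{n}21.npy"));g=p.max(2)
    m=(C[...,2]>.2)&(C[...,2]<.25)&(np.hypot(C[...,0]-.5828,C[...,1]+.0277)<.04)&(g<75)
    v,u=np.nonzero(m); print(n,"tip",len(u),np.median(C[m],0).round(4))
    S=C[...,:2]-np.array([.598,-.1055]);A=S@ux;t=S@d
    m=(abs(A)<.014)&(abs(t)<.02); print("block top z",np.median(C[m][:,2]),C[m][:,2].std())
    m=(abs(A)<.07)&(abs(t)<.045)&(abs(A)>.026)&(C[...,2]>.052)&(C[...,2]<.068); print("head top z",np.median(C[m][:,2]))
E
```

```text
t 40.6833 tcp [ 0.4054 -0.1061  0.2819] jaw 11.49 tilt [ 0.0016 -1.      0.0019] w 0.0452 F [1.34 0.05 0.47]
scene tip 79 [ 0.5846 -0.0277  0.2295]
block top z 0.10045285649256053 0.0018211368504292445
head top z 0.05967424812863176
top tip 120 [ 0.5796 -0.0256  0.2313]
block top z 0.10018583683943483 0.0029857053609458357
head top z 0.059821673406101894
```

View pics/v22.png

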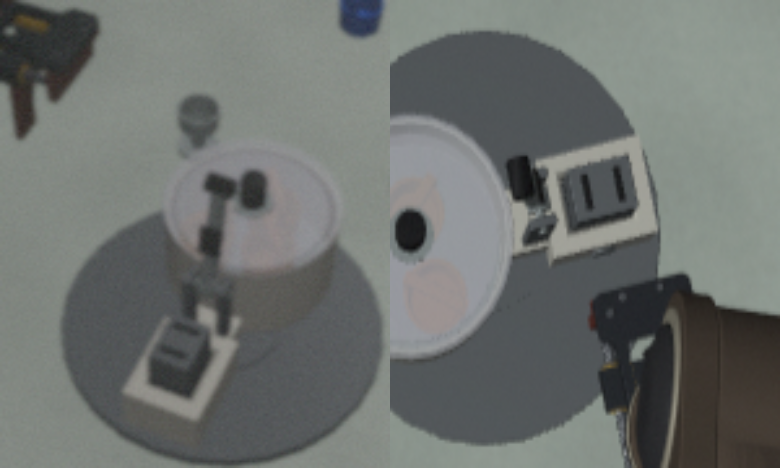

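Call:
apply_moves(
  rows=[0.05,0.0356,0.0157,0,0,0,0,0.05,0.0356,0.0157,0,0,0,0,0.05,0.0356,0.0157,0,0,0,0,0.05,0.0356,0.0157,0,0,0,0,0.05,0.0356,0.0157,0,0,0,0,0.05,0,0,0,0,0,0,0.05,0,0,0,0,0,0,0.05,0,0,0,0,0,0],
)

```text
time: 41.45
tool_pos: [0.5853, -0.028, 0.28]
ee_rot: [0.704, 0.07, -0.072, -0.703]
contact_force: [-0.1, -0.4, 0.3]
width: 0.571
```

Call:
apply_moves(
  rows=[0.05,-0.0015,0,-0.02,0,0,0,0.05,0,0,-0.02,0,0,0,0.05,0,0,-0.016,0,0,0,0.05,0,0,0,0,0,0,0.01,0,0,0,0,0,0,0.01,0,0,0,0,0,0,0.01,0,0,0,0,0,0,0.01,0,0,0,0,0,0,0.01,0,0,0,0,0,0,0.01,0,0,0,0,0,0,0.01,0,0,0,0,0,0],
  grip_force=15,
)

```text
time: 42.37
tool_pos: [0.583, -0.0279, 0.2267]
ee_rot: [-0.703, -0.071, 0.071, 0.704]
contact_force: [-5.9, 0.0, 5.5]
width: 0.291
```

Call:
apply_moves(
  rows=[0.01,0.0026,-0.0163,0.0018,0,0,0,0.01,0.0034,-0.0164,-0.0007,0,0,0,0.01,0.0033,-0.0161,-0.0031,0,0,0,0.01,0.0032,-0.0155,-0.0054,0,0,0,0.01,0.003,-0.0146,-0.0077,0,0,0,0.01,0.0027,-0.0134,-0.0098,0,0,0,0.01,0,0,0,0,0,0],
)

```text
time: 42.95
tool_pos: [0.6026, -0.1236, 0.2008]
ee_rot: [0.705, 0.071, -0.069, -0.703]
contact_force: [-0.2, -4.5, 4.6]
width: 0.294
```

Call:
apply_moves(
  rows=[0.01,0.0024,-0.0118,-0.0117,0,0,0,0.01,0.0021,-0.01,-0.0133,0,0,0,0.01,0.0016,-0.008,-0.0146,0,0,0,0.01,0.0012,-0.0058,-0.0156,0,0,0,0.01,0.0007,-0.0036,-0.0164,0,0,0,0.01,0.0002,-0.0012,-0.015,0,0,0,0.01,0,0,0,0,0,0],
)

```text
time: 43.53
tool_pos: [0.6107, -0.1631, 0.1125]
ee_rot: [0.705, 0.071, -0.07, -0.702]
contact_force: [3.0, -7.8, -0.9]
width: 0.294
```

Call:
apply_moves(
  rows=[0.01,0,-0.0015,-0.0015,0,0,0,0.01,0,0,-0.0015,0,0,0,0.01,0,0,-0.001,0,0,0,0.01,0,0,0,0,0,0],
)

```text
time: 43.87
tool_pos: [0.6108, -0.1631, 0.1107]
ee_rot: [0.704, 0.071, -0.07, -0.703]
contact_force: [2.7, -5.2, 0.7]
width: 0.294
```

Call:
apply_moves(
  rows=[0.05,0,0,0,0,0,0,0.05,0,0,0,0,0,0,0.05,0,0,0,0,0,0,0.05,0,0,0.02,0,0,0,0.05,0,0,0.02,0,0,0,0.05,0,0,0.015,0,0,0,0,0,0.0005,0,0,0,0,0,0,0,0,0,0,0,0,0,0,0,0,0,0,0,0,0,0,0,0,0,0,0,0,0,0,0,0],
)

```text
time: 44.78
tool_pos: [0.6094, -0.161, 0.164]
ee_rot: [-0.703, -0.07, 0.072, 0.704]
contact_force: [-0.2, 0.1, 0.2]
width: 0.23
```

Call:
apply_moves(
  rows=[0,0,0,-0.01,0,0,0,0,0,0,-0.008,0,0,0,0,0,0,-0.004,0,0,0,0,0,0,-0.002,0,0,0,0,0,0,-0.002,0,0,0,0,0,0,0,0,0,0],
)

```text
time: 45.28
tool_pos: [0.6097, -0.1613, 0.1386]
ee_rot: [-0.703, -0.071, 0.071, 0.704]
contact_force: [-0.3, 0.5, -0.5]
width: 0.005
```

Call:
apply_moves(
  rows=[0,0,0,-0.001,0,0,0,0,0,0,-0.001,0,0,0,0,0,0,0,0,0,0],
)

```text
time: 45.53
tool_pos: [0.6102, -0.1615, 0.138]
ee_rot: [-0.704, -0.071, 0.071, 0.704]
contact_force: [-2.2, 0.7, 6.4]
width: 0.008
```

Call:
apply_moves(
  rows=[0,0,0,-0.001,0,0,0,0,0,0,0,0,0,0],
)

```text
time: 45.7
tool_pos: [0.6103, -0.1615, 0.1377]
ee_rot: [-0.703, -0.071, 0.07, 0.704]
contact_force: [-3.9, 0.2, 10.2]
width: 0.006
```

Call:
apply_moves(
  rows=[0,0,0,0.01,0,0,0,0,0,0,0.03,0,0,0,0,0,0,0.04,0,0,0,0,0,0,0.04,0,0,0,0,-0.04,0,0,0,0,0,0,-0.04,0,0,0,0,0,0,-0.04,0,0,0,0,0,0,-0.04,-0.01,0,0,0,0,0,-0.04,-0.03,0,0,0,0,0,-0.03,-0.03,0,0,0,0,0,0,-0.03,0,0,0,0,0,0,-0.03,0,0,0,0],
)

```text
time: 46.7
tool_pos: [0.3858, -0.287, 0.2574]
ee_rot: [-0.703, -0.072, 0.069, 0.704]
contact_force: [0.9, 0.0, -0.3]
width: 0.008
```

Call:
apply_moves(
  rows=[0,0,0,0,0,0,0,0,0,0,0,0,0,0,0,0,0,0,0,0,0],
)

```text
time: 46.95
tool_pos: [0.3872, -0.2852, 0.2561]
ee_rot: [-0.703, -0.071, 0.071, 0.704]
contact_force: [0.4, 0.6, -0.0]
width: 0.006
```

```bash
python3 look.py 23;python3 - <<'E'
from m import *
a=cv2.imread("pics/top23.png");b=cv2.imread("pics/scene23.png")
cv2.imwrite("pics/v23.png",np.hstack([cv2.resize(b[120:340,220:440],None,fx=1.8,fy=1.8),cv2.resize(a[130:290,280:440],None,fx=2.475,fy=2.475)])); cv2.imwrite("pics/v23f.png",a)
d=np.array([np.sin(np.radians(11.5)),-np.cos(np.radians(11.5))]);ux=np.array([-d[1],d[0]])
for n,p in(("scene",b),("top",a)):
    C=cloud(n,np.load(f"pics/{n}23.npy"));g=p.max(2)
    S=C[...,:2]-np.array([.598,-.1055]);A=S@ux;t=S@d;z=C[...,2]
    m=(abs(A)<.017)&(abs(A)>.010)&(abs(t)<.02); print(n,"block top z",np.median(z[m]))
    m=(abs(A)<.004)&(t>-.04)&(t<.045)&(z>.1)&(z<.16); print("lever top z fit slope",np.polyfit(t[m],z[m],1),m.sum())
    m=(np.hypot(C[...,0]-.6105,C[...,1]+.162)<.02)&(z>.1); print("tip top z",np.percentile(z[m],[50,90]))
    r=np.hypot(C[...,0]-.5625,C[...,1]-.059)
    q=(z>.098)&(z<.13)&(r<.082)&(r>.03); Z=C[q]; A_=np.c_[Z[:,:2]-[.5625,.059],np.ones(len(Z))]; print("lid plane",np.linalg.lstsq(A_,Z[:,2],rcond=None)[0].round(4))
E
```

```text
t 46.95 tcp [ 0.3872 -0.2852  0.2561] jaw 11.5 tilt [-1.e-04 -1.e+00  5.e-04] w 0.0005 F [ 0.4   0.59 -0.05]
scene block top z 0.09868523083112923
lever top z fit slope [0.00400284 0.11809463] 113
tip top z [0.11826263 0.12154259]
lid plane [-0.0067  0.0079  0.1138]
top block top z 0.1007439073813381
lever top z fit slope [0.00069937 0.11877634] 142
tip top z [0.11896854 0.12345375]
lid plane [-0.0015 -0.0022  0.1142]
```

View pics/v23.png

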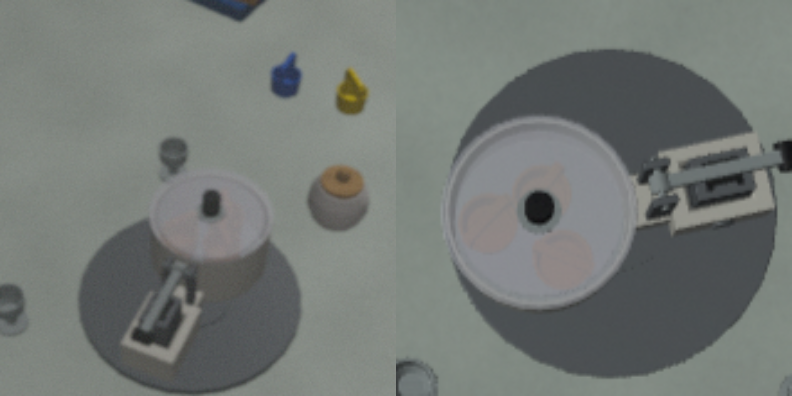

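View pics/v23f.png

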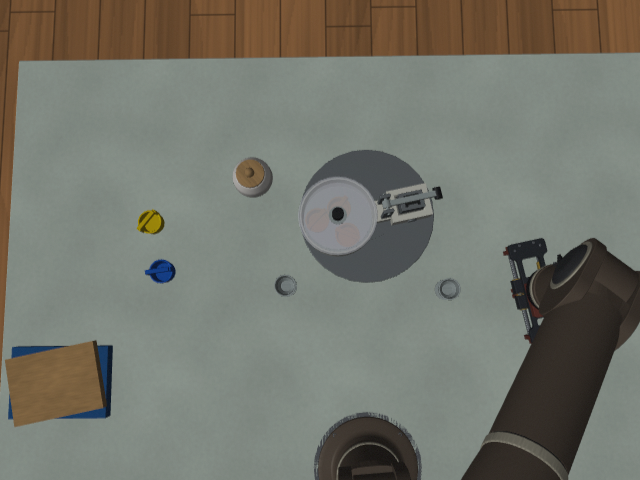

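```bash
python3 -c "
from rig import bot
print(bot.close_job())"
```

```text
the job is handed in; nothing more can be done
None
```

The egg cooker is ready and the job is handed in, at about 47 s on the robot's clock. No verdict comes back, so the results below are my own last checks.

- **Cups:** three orange cups were out, and all three now stand upright in the cooker. The blue and yellow ones were left alone, and no other orange cup was in view.
- **Lid:** it sits level. A plane fitted to its top lies at 114 mm, the height expected when it rests on the rim, with less than 1° of tilt.
- **Power block:** I raised the lever only after the lid was on. It slipped back to about 1.67 rad when released, so I pushed it on to about 1.76 rad. The block first touched the edge of the socket mouth with about 26 N upward; I shifted it about 1.5 mm in -x and it then went down to the bottom. Its top measured 100 mm, which is fully home. With the lever down, the two cameras read 99 and 101 mm.
- **Lever:** it is level (slope under 0.005). Pressing on the tip with about 10 N met a firm stop at the expected height.
- **Bystanders:** the salt pig and both egg cups look unmoved in the pictures. The gripper touches nothing.

**Disagreement:** the two cameras differed by about 2–3 mm in x at the control head. I settled it there by feel when gripping the lever and plugging in the block.

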